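# Exchange the microscope objective behind the bottles

### The arm

A 6-joint arm with a two-finger parallel gripper is mounted at the origin on the work surface. World frame = base frame: x ahead of the robot, y to its left, z up, the work surface at z = 0. Lengths are in m, angles in rad, forces in N, time in s.
With the tool pointing down it reaches from about 0.3 to 0.875 m from the base axis. Payload 6.4 kg.
Tool frame: the origin (TCP) lies midway between the tips of the shut fingers; the grasp point (between the pads) lies 19 mm behind it; z points along the fingers, y is the line along which they close (so a half turn about z gives the same grasp; the last joint's range is limited). The gripper opens to 85 mm and grips with 20 to 120 N. Pads are 22 mm wide; open, the fingers measure 114 mm over their backs; the gripper's body (76 mm by 85 mm) begins 54 mm behind the grasp point. The pads swing forward as they close: fully open they stand 13 mm farther back than shut.
Start: joints at [-1.541, 0.181, 1.607, -0, 1.354, -0.206], TCP at [0.134, -0.559, 0.231] pointing down, gripper open.
Joint ranges: [-2.99, 2.99], [-0.89, 2.07], [0.3, 2.58], [-1.14, 4.28], [0, 2.63], [-3.12, 3.12]. Speed limits (rad/s): [2.57, 2.57, 3.01, 3.14, 3.14, 3.14].

### API

Orientations are given as a unit quaternion [w, x, y, z].
In Python, from rig import r gives the robot as it stands.
- The arm moves only by the tool arm_command, never from a script. Its argument "targets" is a list of rows, each a list of 7 numbers: the turn, a rotation vector about the tool's x, y, z as a fraction of full scale, then the shift along the tool's x, y, z as a fraction of full scale, then the opening, from -1 (shut) to 1 (fully open). A call has exactly 5 rows; each row is the pose to reach, as a shift and turn from the pose commanded when the call began, along the tool's axes at that moment; what a row does not reach only later rows make up. Full scale, the value 1, is 250 mm for a shift and 90 degrees for a turn. A row lasts 1/12 s, in which the tool goes at most 41.7 mm and 7.16 degrees, less where a joint would pass 70% of its speed; a pose out of reach is approached as far as the arm can. A call with a number of a shift or a turn outside -1 to 1 is refused whole. A call with a gripper value outside its range is refused whole. The fingers move at their own pace and stop on an object; "squeeze" is the grip in N (left out, the last holds). Time passes only in rows, so rows that repeat a pose let the fingers close, or fill a call up. It gives the time, the measured TCP pose, the force, the opening and the grip force at its end, in the units of the state.
- r.sense(): the state, without advancing time (a new reading comes with each control period).
- r.grab_frame(name): name is "scene" or "top"; returns a dict with "frame" (420x560x3 uint8, blue, green, red), "fx", "fy", "cx", "cy" (pixels), "rvec" (rotation vector, rad) and "tvec" (3), from world to camera coordinates, as OpenCV has them. Camera axes: x right, y down, z forward; pixel columns grow to the right and rows downward; lengths in m; the calibration is good to about 2 mm. A picture is of the moment at which its call begins. There is no depth.
- r.hand_in(): hands the job in; it is judged then, once.
Trained networks look in the newest picture that a camera, given by its name, has taken for a name from the list of things; names that differ only in an ending like _2 or _b are one class to them, and where a whole thing is asked for, a point or a joint stands for the part that bears it (a point fixed in the world has none). Each returns a list of dicts, best first, with "p" (0 to 1); they miss things now and then, are a little off and sometimes report something else, mostly with a low value. They report only what shows in the picture. A call takes as long as a camera call. They do not tell look-alikes from the thing itself.
- r.find_in(camera, name): "bbox" ([centre column, centre row, width, height] in pixels, round what is visible of it).
- r.trace(camera, name): "pixels" (420x560 bool, what is visible of it) and "bbox" ([centre column, centre row, width, height] in pixels, round what is visible of it).
- r.landmark_of(camera, name): "pixel" ([row, column] in pixels: a listed point, or the origin of a listed thing).
The state is a dict: "time_s": time; "qpos": joint angles; "qvel": joint speeds; "joint_torque": joint torques, N m; "ee_pos": TCP position; "tool_rot": TCP orientation; "contact_force": force on the tool from outside, world axes, zero at the start; "ft_torque": the same for the moment, N m; "width": opening from 0.0 (shut) to 1.0 (fully open); "grasp_force": force on a finger pad.
Only numpy, scipy, OpenCV 4.12 (cv2) and the standard library are available. Lean on these libraries where they do the work, as an engineer would, in place of code of your own. Each camera call takes 0.05 s, during which the arm holds its last target. There are 200 camera calls.

### The job

The short objective at the back of the grey caddy needs cleaning and the long one on the cork pad is clean. Stand both bottles out of the way on the steel tray, set the short objective upright in the middle of the black dish and stand the long one upright on the round mark at the back of the caddy where the short one was; only when both objectives are in place, put each bottle back upright on the very spot where it stood. Leave the vial and the slide box alone and do not tip a bottle over.

Things in the scene. Friction and masses are not known exactly. Their poses are not given: they have to be found in the camera images.
- caddy: Fixed light grey caddy, 130 (x) by 160 (y) mm; origin: underside centre, x to its back. Floor top at z = 5 mm; 5 mm walls up to z = 50 mm, inner faces at x = +60 (back) and y = +-75 mm; front (-x) open. Objective place: flat dark mark 48 mm across at x = +30, y = 0. At the start the short objective is there, bottles at about x = 0, y = +34 and -34 mm (either way).
- tray: Fixed flat steel tray, the side area for the bottles, 110 (its x) by 200 (its y) mm, empty at the start. Origin at the centre of its underside, z up. Floor top at z = 4 mm, rim 4 mm wide and 10 mm high.
- dish: Fixed round black plastic dish, 108 mm across, empty at the start; the place for the short objective. Origin at the centre of its underside. Floor top at z = 4 mm, rim 4 mm wide and 8 mm high.
- pad: Fixed square cork pad, 90 by 90 by 4 mm, on which the long objective stands at the start. Origin at the centre of its underside.
- bottle_round: Loose amber glass bottle with white cap, standing, about 0.16 kg. Round body 42 mm across, straight from z = 0 to 94 mm; shoulder to 102 mm, cap 27 mm across up to 120 mm. Origin at the centre of its underside, z up. Its x axis is nearly along the caddy's x at the start.
- bottle_square: Loose square white plastic bottle with black cap, standing, about 0.15 kg. Body 40 by 40 mm (sides along its x and y), straight from z = 0 to 96 mm, round cap 24 mm across up to 120 mm. Origin at the centre of its underside, z up. Its sides are nearly along the caddy's at the start.
- lens_short: Loose short, stout steel microscope objective standing nose up, about 0.17 kg, 44 mm high: barrel 36 mm across up to z = 34 mm, then tapering to 15 mm. Origin at the centre of its underside, z up.
- lens_long: Loose long, slim steel microscope objective standing nose up, about 0.15 kg, 62 mm high: barrel 28 mm across up to z = 46 mm, then tapering to 12 mm. Origin at the centre of its underside, z up.
- vial: Bystander: loose small amber vial with white cap, 26 mm across, 50 mm high, standing between caddy and tray. Origin at the centre of its underside. To be left alone.
- slide_box: Bystander: loose blue slide box, 90 (x) by 55 (y) by 30 mm high, lying flat. Origin at the centre of its underside. To be left alone.
Mind the look-alikes: they are no part of the job. Leave any blue look-alike of the lens_short alone.

How it is judged:
On the way, in this order (a step that is already met when the one before it is completed fails the run):
1. both bottles stand on the steel tray (x of bottle_round in the frame of tray between -0.05 and 0.05 m and y of bottle_round in the frame of tray between -0.095 and 0.095 m and z of each of bottle_round, bottle_square in the frame of tray below 0.015 m and angle between each of bottle_round, bottle_square's own z axis and vertical below 0.15 rad and linear speed of each of bottle_round, bottle_square below 0.03 m/s and angular speed of each of bottle_round, bottle_square below 0.3 rad/s and x of bottle_square in the frame of tray between -0.05 and 0.05 m and y of bottle_square in the frame of tray between -0.095 and 0.095 m), for 0.2 s.
2. the short objective stands in the dish and the long one on the caddy's mark, with both bottles still on the tray (all of step 1 and horizontal distance between lens_short and dish below 0.015 m and z of lens_short in the frame of dish below 0.009 m and angle between each of lens_short, lens_long's own z axis and vertical below 0.15 rad and linear speed of each of lens_short, lens_long below 0.03 m/s and angular speed of each of lens_short, lens_long below 0.3 rad/s and x of lens_long in the frame of caddy between 0.018 and 0.042 m and y of lens_long in the frame of caddy between -0.012 and 0.012 m and z of lens_long in the frame of caddy below 0.01 m), for 0.2 s.
At the end, for the whole second after the job is handed in: The short objective stands upright on the dish's floor within 15 mm of its middle; the long one stands upright on the caddy's floor within 12 mm (along the caddy's x and y) of the mark's centre; each bottle stands upright within 15 mm of where it stood at the start; all at rest (horizontal distance between lens_short and dish below 0.015 m and z of lens_short in the frame of dish below 0.009 m and angle between each of lens_short, lens_long, bottle_round, bottle_square's own z axis and vertical below 0.15 rad and linear speed of each of lens_short, lens_long, bottle_round, bottle_square below 0.03 m/s and angular speed of each of lens_short, lens_long, bottle_round, bottle_square below 0.3 rad/s and x of lens_long in the frame of caddy between 0.018 and 0.042 m and y of lens_long in the frame of caddy between -0.012 and 0.012 m and z of lens_long in the frame of caddy below 0.01 m and distance of each of bottle_round, bottle_square from where it was at the start of the episode below 0.015 m); the robot touches nothing.
It fails at once if the vial is pushed more than 15 mm (distance of vial from where it was at the start of the episode above 0.015 m).
It fails at once if the slide box is pushed more than 15 mm (distance of slide_box from where it was at the start of the episode above 0.015 m).
It fails at once if the round bottle tips over (more than 35 degrees) (angle between bottle_round's own z axis and vertical above 0.61 rad).
It fails at once if the square bottle tips over (more than 35 degrees) (angle between bottle_square's own z axis and vertical above 0.61 rad).
It also fails if it takes over 134 s, if anything falls off the work surface, if the arm or the gripper's body presses on something with over 40 N, if the wrist force passes 120 N, or if a joint passes its speed limit or range.

## Working session

There is one attempt and no reset: what is moved stays moved. The work goes in short steps, Python scripts to look and compute and a tool call to move; the robot and the scene stay as the last step left them, time stands still between calls to the robot, and variables do not carry over. Pictures are saved under pics/ and viewed, at most 14 in all, crops included, and the job is handed in when it is done.

Besides the shell and the picture viewer there is one more tool, called after "Emit:" as name([rows], argument=value, ...), one row to a line, values as JSON. arm_command: Moves the arm, as the interface text tells. Its arguments: {"type":"object","properties":{"targets":{"type":"array","items":{"type":"array","items":{"type":"number"}}},"squeeze":{"type":"number"}},"required":["targets"]}

```bash
mkdir -p pics; ls; python3 - <<'E'
from rig import r
import cv2,numpy as np
print(r.sense())
for c in ("scene","top"):
    g=r.grab_frame(c); cv2.imwrite(f"pics/{c}0.png",g["frame"])
    print(c,g["fx"],g["cx"],g["cy"],g["rvec"],g["tvec"])
    for n in "caddy tray dish pad bottle_round bottle_square lens_short lens_long vial slide_box".split():
        print(n,[(np.round(d["bbox"]).tolist(),round(d["p"],2)) for d in r.find_in(c,n)][:4],[(np.round(d["pixel"],1).tolist(),round(d["p"],2)) for d in r.landmark_of(c,n)][:3])
E
```

```text
pics
{'time_s': 0.0, 'qpos': array([-1.54132887e+00,  1.81595592e-01,  1.60803391e+00, -6.51625480e-06,
        1.35382662e+00, -2.06318538e-01]), 'qvel': array([ 2.49710262e-05, -8.02737373e-04,  5.70242516e-04,  7.45089150e-04,
        1.39279319e-05, -3.34557402e-04]), 'joint_torque': array([-6.00978310e-04, -4.44868863e+01, -3.51343060e+01, -3.45345679e-04,
        8.91760807e-03, -4.64274166e-07]), 'ee_pos': array([ 0.13431142, -0.55849816,  0.23034099]), 'tool_rot': array([-9.28372639e-04,  9.93058152e-01,  1.17620743e-01,  7.91129225e-05]), 'contact_force': array([0.06416179, 0.19774979, 0.09461375]), 'ft_torque': array([-0.01747506,  0.03428132, -0.00790551]), 'grasp_force': 0.0, 'width': 1.0002503641401796}
scene 389.51475284822203 285.1125341414694 210.01771088752952 [ 2.5306905   0.60795988 -0.18182422] [-0.53740913 -0.17307433  0.85647011]
caddy [] [([330.0, 226.3], 0.67)]
tray [([324.0, 179.0, 75.0, 93.0], 0.76)] [([175.2, 321.5], 0.81)]
dish [([166.0, 264.0, 60.0, 57.0], 0.7)] [([263.9, 165.5], 0.88)]
pad [([238.0, 168.0, 56.0, 40.0], 0.56)] [([162.9, 239.0], 0.73), ([1
[... 911 characters left out ...]
284.5, 339.7], 0.82)]
pad [([230.0, 284.0, 47.0, 46.0], 0.84)] [([284.9, 227.7], 0.59)]
bottle_round [([353.0, 206.0, 26.0, 28.0], 0.64)] [([206.9, 344.9], 0.6)]
bottle_square [([389.0, 210.0, 35.0, 30.0], 0.86), ([351.0, 206.0, 27.0, 27.0], 0.61), ([150.0, 293.0, 41.0, 48.0], 0.32)] [([212.8, 380.8], 0.59)]
lens_short [([327.0, 153.0, 14.0, 20.0], 0.74), ([369.0, 198.0, 11.0, 16.0], 0.61)] [([156.7, 327.2], 0.65), ([199.1, 364.7], 0.58), ([211.1, 362.2], 0.17)]
lens_long [([222.0, 288.0, 15.0, 16.0], 0.74)] [([285.8, 222.0], 0.44), ([206.1, 347.1], 0.15)]
vial [([287.0, 194.0, 13.0, 12.0], 0.7)] [([194.3, 286.6], 0.55)]
slide_box [([151.0, 292.0, 41.0, 49.0], 0.62)] [([292.1, 150.0], 0.97)]
```

View pics/scene0.png

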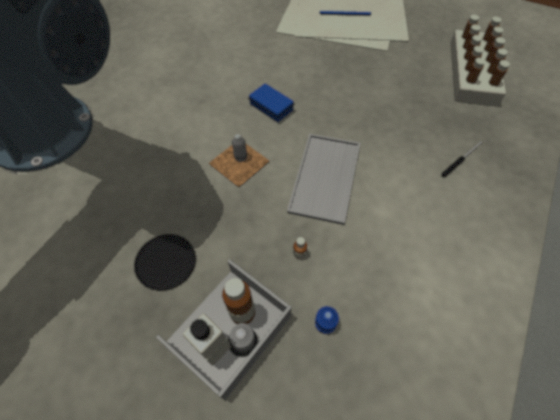

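View pics/top0.png

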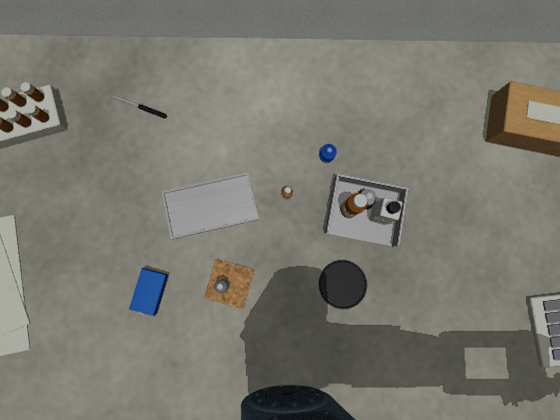

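The scene view has the caddy at the bottom, around (228,328): round bottle (238,300), square bottle (205,335), steel short lens (241,339). The long lens on the cork pad is at (239,149), the tray at (325,179), the dish at (166,263) and the vial at (300,247).

Candidates for lens_short:
- steel one in the caddy at scene (241,339) / top (369,198): **the right one**
- blue one at scene (327,319) / top (327,152): look-alike, leave alone
- vial at (300,247): leave alone

Bottle look-alikes: the rack at scene (480,60) / top (20,110).

Next I fit the models to the traced masks in both views.

```bash
cat > h.py <<'E'
import numpy as np,cv2
from scipy.optimize import minimize
from rig import r
def proj(g,P):
    K=np.array([[g["fx"],0,g["cx"]],[0,g["fy"],g["cy"]],[0,0,1.]])
    return cv2.projectPoints(np.float64(P).reshape(-1,1,3),np.float64(g["rvec"]),np.float64(g["tvec"]),K,None)[0][:,0]
a=np.linspace(0,2*np.pi,40,endpoint=False)
ring=lambda R,z:np.c_[R*np.cos(a),R*np.sin(a),0*a+z]
def box(x,y,z0,z1): return np.array([[i*x/2,j*y/2,k] for i in(-1,1) for j in(-1,1) for k in(z0,z1)])
M=dict(bottle_round=np.r_[ring(.021,0),ring(.021,.094),ring(.0135,.102),ring(.0135,.12)],
 bottle_square=np.r_[box(.04,.04,0,.096),ring(.012,.096),ring(.012,.12)],
 lens_short=np.r_[ring(.018,0),ring(.018,.034),ring(.0075,.044)],
 lens_long=np.r_[ring(.014,0),ring(.014,.046),ring(.006,.062)],
 vial=np.r_[ring(.013,0),ring(.009,.05)],slide_box=box(.09,.055,0,.03),
 tray=box(.11,.2,0,.01),dish=np.r_[ring(.054,0),ring(.054,.008)],pad=box(.09,.09,0,.004),caddy=box(.13,.16,0,.05))
def place(m,p):
    c,s=np.cos(p[3]),np.sin(p[3]); return m@np.array([[c,s,0],[-s,c,0],[0,0,1]])+p[:3]
def sil(g,m,p,S=4):
    hull=cv2.convexHull(np.float32(proj(g,place(m,p))*S)); im=np.zeros((420*S,560*S),np.uint8)
    cv2.fillConvexPoly(im,np.int32(np.round(hull)),1); return im
def fit(name,views,p0,free,S=4):
    """views: [(frame dict, mask, ignore mask)]"""
    big=[(g,cv2.resize(np.uint8(m),None,fx=S,fy=S,interpolation=cv2.INTER_LINEAR_EXACT),1-cv2.resize(np.uint8(ig),None,fx=S,fy=S,interpolation=0)) for g,m,ig in views]
    p0=np.array(p0,float); free=list(free)
    def cost(q):
        p=p0.copy(); p[free]=q; c=0
        for g,m,k in big:
            s=sil(g,M[name],p)*k; mm=m*k; c+=1-(s&mm).sum()/max(1,(s|mm).sum())
        return c/len(big)
    st=np.array([.012,.012,.01,.1])[free]; q=p0[free]
    for _ in range(2):
        o=minimize(cost,q,method="Nelder-Mead",options=dict(initial_simplex=np.r_[[q],q+np.diag(st)],xatol=2e-4,fatol=1e-4)); q=o.x; st=st/2
    p=p0.copy(); p[free]=q; return p,o.fun
def ray(g,u,v,z):
    R=cv2.Rodrigues(np.float64(g["rvec"]))[0]; C=-R.T@np.ravel(g["tvec"]); d=R.T@np.array([(u-g["cx"])/g["fx"],(v-g["cy"])/g["fy"],1]); return C+d*(z-C[2])/d[2]
def traces(c,names,hint={}):
    out={}
    for n in names:
        t=r.trace(c,n)
        if n in hint: t=[x for x in t if np.hypot(x["bbox"][0]-hint[n][0],x["bbox"][1]-hint[n][1])<22]
        if t: out[n]=t[0]["pixels"]
    return out
E
cat > m0.py <<'E'
from h import *
import pickle
N="caddy tray dish pad bottle_round bottle_square lens_short lens_long vial slide_box".split()
H=dict(scene=dict(caddy=(228,328),tray=(325,179),dish=(166,263),pad=(239,163),bottle_round=(238,302),bottle_square=(207,339),lens_short=(241,339),lens_long=(239,149),vial=(300,247),slide_box=(271,102)),
 top=dict(caddy=(368,211),tray=(209,207),dish=(343,285),pad=(230,284),bottle_round=(353,206),bottle_square=(389,210),lens_short=(369,198),lens_long=(222,287),vial=(287,193),slide_box=(150,292)))
D={}
for c in("scene","top"):
    g=r.grab_frame(c); D[c]=(g,traces(c,N,H[c])); print(c,{n:int(m.sum()) for n,m in D[c][1].items()})
pickle.dump(D,open("d0.pkl","wb"))
z0=dict(bottle_round=.005,bottle_square=.005,lens_short=.005,lens_long=.004)
F={}
occl=("bottle_round","bottle_square","lens_short","lens_long")
for n in N:
    V=[]
    for c in D:
        g,m=D[c]
        if n in m:
            ig=np.zeros((420,560),bool)
            for k in m:
                if k!=n and k in occl: ig|=m[k]&~m[n]
            V.append((g,m[n],cv2.dilate(np.uint8(ig),np.ones((2,2)))*(1-np.uint8(m[n]))))
    if not V: print(n,"none");continue
    g=D["top"][0]; s=ray(g,*H["top"][n],z0.get(n,0)+M[n][:,2].max()/2)
    p0=[s[0],s[1],z0.get(n,0),0]
    yaw=n in("tray","pad","caddy","slide_box","bottle_square")
    if n=="tray":p0[3]=.1
    if n=="caddy":p0[3]=-.1
    if n=="bottle_square":p0[3]=-.1
    if n=="slide_box":p0[3]=-.2
    p,f=fit(n,V,p0,[0,1]+[3]*yaw)
    q,f2=fit(n,V,p,[0,1,2]+[3]*yaw) if len(V)>1 else (p,f)
    F[n]=p; print(n,len(V),np.round(p,4),round(f,3),"| z free",np.round(q,4),round(f2,3))
pickle.dump(F,open("f0.pkl","wb"))
for c,roi in(("scene",(130,90,250,310)),("top",(120,130,300,200))):
    g,m=D[c]; im=cv2.resize(g["frame"],None,fx=4,fy=4,interpolation=cv2.INTER_CUBIC)
    for i,n in enumerate(F):
        cv2.polylines(im,[np.int32(cv2.convexHull(np.float32(proj(g,place(M[n],F[n]))*4+1.5)))],True,[(0,255,0),(0,0,255),(255,255,0),(255,0,255)][i%4],1)
    roi=(150,260,150,140) if c=="scene" else (310,140,110,150)
    x,y,w,h=roi; cv2.imwrite(f"pics/{c}1.png",im[y*4:(y+h)*4,x*4:(x+w)*4])
a_,b_=cv2.imread("pics/scene1.png"),cv2.imread("pics/top1.png")
h=min(a_.shape[0],b_.shape[0]);o=np.hstack([a_[:h],b_[:h]]);s=min(1,800/o.shape[1]);cv2.imwrite("pics/fit1.png",cv2.resize(o,None,fx=s,fy=s,interpolation=cv2.INTER_AREA))
E
python3 m0.py
```

```text
scene {'caddy': 6101, 'tray': 4690, 'dish': 2776, 'pad': 1295, 'bottle_round': 1126, 'bottle_square': 1389, 'lens_short': 513, 'lens_long': 283, 'vial': 214}
top {'caddy': 3326, 'tray': 4416, 'dish': 1879, 'pad': 1488, 'bottle_round': 510, 'bottle_square': 685, 'lens_short': 174, 'lens_long': 128, 'vial': 100, 'slide_box': 1270}
caddy 2 [ 0.596  -0.1817  0.     -0.1908] 0.097 | z free [ 0.596  -0.1817 -0.0034 -0.1957] 0.091
tray 2 [0.6091 0.1664 0.     0.2312] 0.026 | z free [ 0.6091  0.1672 -0.0023  0.2304] 0.021
dish 2 [ 0.4323 -0.1311  0.      0.    ] 0.036 | z free [ 0.4318 -0.1309 -0.0025  0.    ] 0.034
pad 2 [ 0.4353  0.1212  0.     -0.2565] 0.057 | z free [ 0.4337  0.1224 -0.0037 -0.2569] 0.049
bottle_round 2 [ 0.6021 -0.1488  0.005   0.    ] 0.057 | z free [ 0.6024 -0.1488  0.0029  0.    ] 0.053
bottle_square 2 [ 0.5892 -0.2164  0.005  -0.245 ] 0.069 | z free [ 0.5895 -0.2165  0.0011 -0.2334] 0.062
lens_short 2 [ 0.6249 -0.186   0.005   0.    ] 0.081 | z free [ 0.6246 -0.1858  0.0064  0.    ] 0.078
lens_long 2 [0.4305 0.1355 0.004  0.    ] 0.232 | z free [ 0.4299  0.1366 -0.0031  0.    ] 0.219
vial 2 [ 0.6376 -0.0079  0.      0.    ] 0.227 | z free [ 0.6373 -0.0075 -0.001   0.    ] 0.224
slide_box 1 [ 0.4171  0.2918  0.     -0.2441] 0.04 | z free [ 0.4171  0.2918  0.     -0.2441] 0.04
```

View pics/fit1.png

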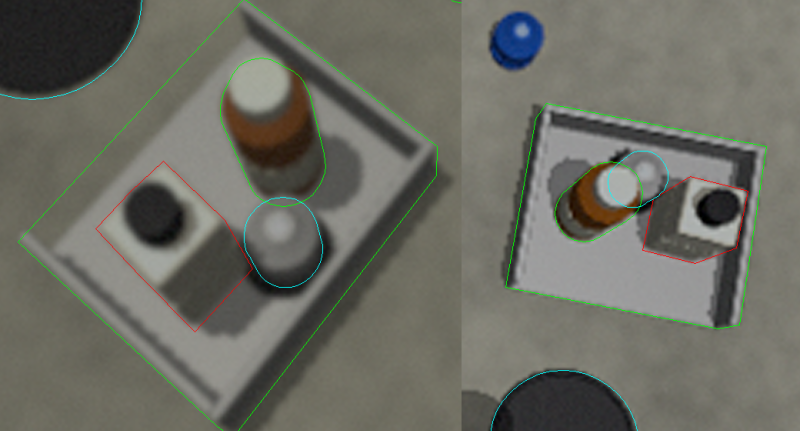

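The overlay shows the models sitting well on both bottles, the steel lens and the caddy. The chosen lens is steel and sits on the mark at the back of the caddy. The blue one at top (327,152) is the look-alike. Mark from the caddy fit is (0.6255,-0.187) against a lens fit of (0.625,-0.186), and the z-free fits agree with the text to about 3 mm. Next I write the move planner.

```bash
cat > plan.py <<'E'
"""plan.py 'x,y,z,psi' ... : shift/turn in fractions per waypoint, from the measured pose (psi = tool x heading)."""
import sys,numpy as np
from scipy.spatial.transform import Rotation as Ro
from rig import r
def plan(wps):
    s=r.sense(); q=s["tool_rot"]; X=Ro.from_quat([*q[1:],q[0]]).as_matrix()[:,0]
    p=np.array(s["ee_pos"]); psi=np.arctan2(X[1],X[0]); print("now",np.round(p,4),round(psi,3),"t",round(s["time_s"],2),"w",round(s["width"],3),"F",np.round(s["contact_force"],1),"q",np.round(s["qpos"],2))
    for w in wps:
        w=np.array(w,float); c,sn=np.cos(psi),np.sin(psi); d=w[:3]-p
        sh=np.array([c*d[0]+sn*d[1], sn*d[0]-c*d[1], -d[2]])/.25
        t=-((w[3]-psi+np.pi)%(2*np.pi)-np.pi)/(np.pi/2)
        print(w,"turn z",round(t,3),"shift",np.round(sh,3)); p,psi=w[:3],w[3]
if __name__=="__main__": plan([list(map(float,a.split(","))) for a in sys.argv[1:]])
E
python3 plan.py .29,-.42,.231,.8 .45,-.285,.231,1.3 .602,-.149,.2,1.381 .602,-.149,.062,1.381
```

```text
now [ 0.1343 -0.5591  0.2313] 0.236 t 3.2 w 0.999 F [0.1 0.  0.3] q [-1.54  0.18  1.61 -0.    1.35 -0.21]
[ 0.29  -0.42   0.231  0.8  ] turn z -0.359 shift [ 0.735 -0.396  0.001]
[ 0.45  -0.285  0.231  1.3  ] turn z -0.318 shift [ 0.833  0.083 -0.   ]
[ 0.602 -0.149  0.2    1.381] turn z -0.052 shift [0.687 0.44  0.124]
[ 0.602 -0.149  0.062  1.381] turn z -0.0 shift [0.    0.    0.552]
```

Emit:
arm_command([
  [0,0,-0.07,0.147,-0.079,0,1],
  [0,0,-0.14,0.294,-0.158,0,1],
  [0,0,-0.21,0.441,-0.238,0,1],
  [0,0,-0.285,0.588,-0.317,0,1],
  [0,0,-0.36,0.735,-0.396,0,0.6],
])

```text
time_s: 3.62
ee_pos: [0.2906, -0.4188, 0.2314]
tool_rot: [0.0, 0.92, 0.392, 0.0]
contact_force: [0.8, 0.4, 0.3]
width: 0.885
grasp_force: 0.0
```

Emit:
arm_command([
  [0,0,-0.065,0.167,0.017,0,0.6],
  [0,0,-0.13,0.333,0.033,0,0.6],
  [0,0,-0.2,0.5,0.05,0,0.6],
  [0,0,-0.26,0.667,0.067,0,0.6],
  [0,0,-0.318,0.833,0.083,0,0.6],
])

```text
time_s: 4.03
ee_pos: [0.45, -0.2841, 0.2316]
tool_rot: [0.0, 0.794, 0.607, 0.0]
contact_force: [0.8, -0.3, -0.2]
width: 0.797
grasp_force: 0.0
```

```bash
python3 plan.py .602,-.149,.2,1.381 .602,-.149,.062,1.381
```

```text
now [ 0.45   -0.2841  0.2316] 1.305 t 4.03 w 0.797 F [ 0.8 -0.3 -0.2] q [-0.79  0.08  1.71 -0.    1.34 -0.52]
[ 0.602 -0.149  0.2    1.381] turn z -0.048 shift [0.681 0.445 0.127]
[ 0.602 -0.149  0.062  1.381] turn z -0.0 shift [0.    0.    0.552]
```

Emit:
arm_command([
  [0,0,-0.01,0.136,0.089,0.02,0.5],
  [0,0,-0.02,0.272,0.178,0.05,0.5],
  [0,0,-0.03,0.41,0.267,0.08,0.5],
  [0,0,-0.04,0.545,0.356,0.1,0.5],
  [0,0,-0.048,0.681,0.445,0.127,0.5],
])

```text
time_s: 4.45
ee_pos: [0.6027, -0.1496, 0.1995]
tool_rot: [0.0, 0.772, 0.635, 0.0]
contact_force: [0.4, -0.6, -0.1]
width: 0.747
grasp_force: 0.0
```

Emit:
arm_command([
  [0,0,0,0,0,0.1,0.5],
  [0,0,0,0,0,0.22,0.5],
  [0,0,0,0,0,0.34,0.5],
  [0,0,0,0,0,0.46,0.5],
  [0,0,0,0,0,0.552,0.5],
])

```text
time_s: 4.87
ee_pos: [0.6003, -0.1505, 0.0589]
tool_rot: [-0.001, 0.772, 0.635, -0.001]
contact_force: [-0.5, -1.1, 0.5]
width: 0.753
grasp_force: 0.0
```

```bash
python3 - <<'E'
from h import *
import subprocess
g=r.grab_frame("scene"); cv2.imwrite("pics/s2.png",cv2.resize(g["frame"][230:400,130:330],None,fx=3,fy=3,interpolation=2))
s=r.sense(); print(s["ee_pos"],s["width"],s["contact_force"])
E
```

```text
[ 0.59741339 -0.14944919  0.05433632] 0.7505232035881669 [-3.67440616  0.56699568 -2.50842266]
```

View pics/s2.png

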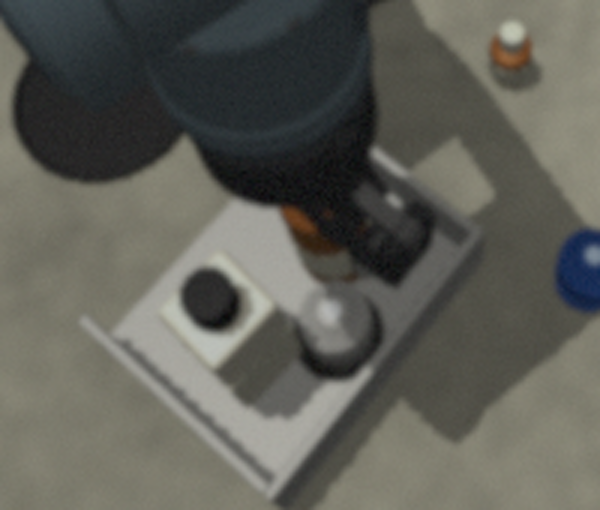

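The picture shows the fingers straddling the round bottle, with the square bottle and short lens untouched. TCP is lower than commanded, so I let it settle with a small rise.

Emit:
arm_command([
  [0,0,0,0,0,0,0.5],
  [0,0,0,0,0,0,0.5],
  [0,0,0,0,0,0,0.5],
  [0,0,0,0,0,0,0.5],
  [0,0,0,0,0,0,0.5],
])

```text
time_s: 5.33
ee_pos: [0.6025, -0.1518, 0.0636]
tool_rot: [0.001, 0.772, 0.635, 0.001]
contact_force: [-0.4, -0.6, -0.8]
width: 0.75
grasp_force: 0.0
```

Emit:
arm_command([
  [0,0,0,0,0,0,0],
  [0,0,0,0,0,0,-0.4],
  [0,0,0,0,0,0,-0.6],
  [0,0,0,0,0,0,-0.6],
  [0,0,0,0,0,0,-0.6],
], squeeze=50)

```text
time_s: 5.75
ee_pos: [0.6017, -0.1515, 0.0627]
tool_rot: [0.0, 0.772, 0.635, 0.0]
contact_force: [-1.4, 0.4, 5.9]
width: 0.474
grasp_force: 50.2
```

Emit:
arm_command([
  [0,0,0,0,0,0,-0.6],
  [0,0,0,0,0,0,-0.6],
  [0,0,0,0,0,-0.01,-0.6],
  [0,0,0,0,0,-0.03,-0.6],
  [0,0,0,0,0,-0.04,-0.6],
])

```text
time_s: 6.17
ee_pos: [0.6012, -0.1512, 0.0718]
tool_rot: [-0.0, 0.772, 0.635, -0.0]
contact_force: [-0.9, -0.2, -1.2]
width: 0.481
grasp_force: 50.6
```

```bash
python3 plan.py .601,-.1515,.165,1.381 .60,-.03,.165,1.381 .60,.09,.165,1.381 .5987,.2102,.165,1.381 .5987,.2102,.08,1.381 .5987,.2102,.0625,1.381
```

```text
now [ 0.6012 -0.1512  0.0718] 1.376 t 6.17 w 0.481 F [-0.9 -0.2 -1.2] q [-0.44  0.46  1.6   0.    1.09 -0.24]
[ 0.601  -0.1515  0.165   1.381 ] turn z -0.003 shift [-0.001 -0.001 -0.373]
[ 0.6   -0.03   0.165  1.381] turn z -0.0 shift [ 0.477 -0.096 -0.   ]
[0.6   0.09  0.165 1.381] turn z -0.0 shift [ 0.471 -0.091 -0.   ]
[0.5987 0.2102 0.165  1.381 ] turn z -0.0 shift [ 0.471 -0.096 -0.   ]
[0.5987 0.2102 0.08   1.381 ] turn z -0.0 shift [0.   0.   0.34]
[0.5987 0.2102 0.0625 1.381 ] turn z -0.0 shift [0.   0.   0.07]
```

Emit:
arm_command([
  [0,0,0,0,0,-0.05,-0.6],
  [0,0,0,0,0,-0.14,-0.6],
  [0,0,0,0,0,-0.24,-0.6],
  [0,0,0,0,0,-0.33,-0.6],
  [0,0,0,0,0,-0.373,-0.6],
])

```text
time_s: 6.58
ee_pos: [0.603, -0.1519, 0.1692]
tool_rot: [0.002, 0.772, 0.635, 0.001]
contact_force: [0.6, -0.1, -0.7]
width: 0.481
grasp_force: 50.8
```

Emit:
arm_command([
  [0,0,0,0.05,-0.01,0,-0.6],
  [0,0,0,0.14,-0.03,0,-0.6],
  [0,0,0,0.25,-0.05,0,-0.6],
  [0,0,0,0.36,-0.073,0,-0.6],
  [0,0,0,0.477,-0.096,0,-0.6],
])

```text
time_s: 7.0
ee_pos: [0.5995, -0.0277, 0.1632]
tool_rot: [-0.001, 0.773, 0.635, -0.001]
contact_force: [0.5, -0.1, -1.7]
width: 0.481
grasp_force: 50.7
```

Emit:
arm_command([
  [0,0,0,0.12,-0.024,0,-0.6],
  [0,0,0,0.24,-0.048,0,-0.6],
  [0,0,0,0.36,-0.072,0,-0.6],
  [0,0,0,0.48,-0.094,0,-0.6],
  [0,0,0,0.6,-0.118,0,-0.6],
])

```text
time_s: 7.42
ee_pos: [0.5993, 0.1256, 0.1632]
tool_rot: [-0.001, 0.772, 0.635, -0.001]
contact_force: [0.5, 0.3, -1.5]
width: 0.481
grasp_force: 50.7
```

Emit:
arm_command([
  [0,0,0,0.12,-0.024,0,-0.6],
  [0,0,0,0.22,-0.044,0,-0.6],
  [0,0,0,0.29,-0.058,0,-0.6],
  [0,0,0,0.33,-0.066,0,-0.6],
  [0,0,0,0.342,-0.069,0,-0.6],
])

```text
time_s: 7.83
ee_pos: [0.5991, 0.2126, 0.1634]
tool_rot: [-0.001, 0.772, 0.636, -0.001]
contact_force: [1.1, -0.8, -1.4]
width: 0.483
grasp_force: 50.7
```

```bash
python3 plan.py .5987,.2102,.08,1.381 .5987,.2102,.0625,1.381
```

```text
now [0.5991 0.2126 0.1634] 1.379 t 7.83 w 0.483 F [ 1.1 -0.8 -1.4] q [0.15 0.38 1.5  0.   1.26 0.35]
[0.5987 0.2102 0.08   1.381 ] turn z -0.002 shift [-0.01   0.     0.334]
[0.5987 0.2102 0.0625 1.381 ] turn z -0.0 shift [0.   0.   0.07]
```

Emit:
arm_command([
  [0,0,0,0,0,0.04,-0.6],
  [0,0,0,0,0,0.11,-0.6],
  [0,0,0,0,0,0.19,-0.6],
  [0,0,0,0,0,0.26,-0.6],
  [0,0,0,0,0,0.31,-0.6],
])

```text
time_s: 8.25
ee_pos: [0.5992, 0.2087, 0.0843]
tool_rot: [-0.001, 0.773, 0.634, -0.002]
contact_force: [-0.5, -1.1, -2.3]
width: 0.482
grasp_force: 50.8
```

Emit:
arm_command([
  [0,0,0,0,0,0.02,-0.6],
  [0,0,0,0,0,0.04,-0.6],
  [0,0,0,0,0,0.06,-0.6],
  [0,0,0,0,0,0.07,-0.6],
  [0,0,0,0,0,0.075,-0.6],
])

```text
time_s: 8.67
ee_pos: [0.6009, 0.2104, 0.0688]
tool_rot: [0.0, 0.772, 0.635, 0.0]
contact_force: [-0.1, -0.0, -1.7]
width: 0.477
grasp_force: 50.8
```

Emit:
arm_command([
  [0,0,0,0,0,0.005,-0.6],
  [0,0,0,0,0,0.01,-0.6],
  [0,0,0,0,0,0.015,-0.6],
  [0,0,0,0,0,0.015,-0.6],
  [0,0,0,0,0,0.015,-0.6],
])

```text
time_s: 9.08
ee_pos: [0.6005, 0.2106, 0.0649]
tool_rot: [0.0, 0.772, 0.635, 0.0]
contact_force: [0.0, 0.4, -1.4]
width: 0.477
grasp_force: 50.8
```

Emit:
arm_command([
  [0,0,0,0,0,0.004,-0.6],
  [0,0,0,0,0,0.008,-0.6],
  [0,0,0,0,0,0.011,-0.6],
  [0,0,0,0,0,0.011,-0.6],
  [0,0,0,0,0,0.011,-0.6],
])

```text
time_s: 9.5
ee_pos: [0.6005, 0.2105, 0.062]
tool_rot: [-0.0, 0.772, 0.635, -0.0]
contact_force: [-0.1, 0.1, -2.8]
width: 0.479
grasp_force: 50.8
```

Emit:
arm_command([
  [0,0,0,0,0,0.004,-0.6],
  [0,0,0,0,0,0.004,-0.6],
  [0,0,0,0,0,0.004,-0.3],
  [0,0,0,0,0,0.004,0.1],
  [0,0,0,0,0,0.004,0.5],
])

```text
time_s: 9.92
ee_pos: [0.6008, 0.2105, 0.0611]
tool_rot: [0.0, 0.772, 0.635, 0.0]
contact_force: [-0.1, 0.2, -0.3]
width: 0.676
grasp_force: 0.0
```

Emit:
arm_command([
  [0,0,0,0,0,0,0.5],
  [0,0,0,0,0,0,0.5],
  [0,0,0,0,0,-0.04,0.5],
  [0,0,0,0,0,-0.12,0.5],
  [0,0,0,0,0,-0.22,0.5],
])

```text
time_s: 10.33
ee_pos: [0.599, 0.2102, 0.1152]
tool_rot: [-0.001, 0.772, 0.635, -0.002]
contact_force: [-0.2, -0.4, 0.1]
width: 0.751
grasp_force: 0.0
```

```bash
python3 plan.py .5987,.2102,.2,1.381 .59,.02,.2,1.381 .5892,-.2164,.2,1.381 .5892,-.2164,.0625,1.381
```

```text
now [0.599  0.2102 0.1152] 1.376 t 10.33 w 0.751 F [-0.2 -0.4  0.1] q [0.15 0.43 1.53 0.   1.18 0.35]
[0.5987 0.2102 0.2    1.381 ] turn z -0.003 shift [-0.    -0.001 -0.339]
[0.59  0.02  0.2   1.381] turn z -0.0 shift [-0.754  0.109 -0.   ]
[ 0.5892 -0.2164  0.2     1.381 ] turn z -0.0 shift [-0.929  0.175 -0.   ]
[ 0.5892 -0.2164  0.0625  1.381 ] turn z -0.0 shift [0.   0.   0.55]
```

Emit:
arm_command([
  [0,0,0,0,0,-0.1,0.5],
  [0,0,0,0,0,-0.22,0.5],
  [0,0,0,-0.08,0.01,-0.3,0.5],
  [0,0,0,-0.2,0.03,-0.339,0.5],
  [0,0,0,-0.34,0.05,-0.339,0.5],
])

```text
time_s: 10.75
ee_pos: [0.5982, 0.1252, 0.2055]
tool_rot: [0.002, 0.772, 0.636, 0.003]
contact_force: [0.6, 0.6, -0.7]
width: 0.751
grasp_force: 0.0
```

Emit:
arm_command([
  [0,0,0,-0.16,0.03,0,0.5],
  [0,0,0,-0.32,0.055,0,0.5],
  [0,0,0,-0.48,0.08,0,0.5],
  [0,0,0,-0.64,0.11,0,0.5],
  [0,0,0,-0.8,0.14,0,0.5],
])

```text
time_s: 11.17
ee_pos: [0.5918, -0.0802, 0.2019]
tool_rot: [0.001, 0.772, 0.635, 0.0]
contact_force: [0.2, 0.6, -0.2]
width: 0.755
grasp_force: 0.0
```

Emit:
arm_command([
  [0,0,0,-0.16,0.03,0,0.5],
  [0,0,0,-0.31,0.054,0,0.5],
  [0,0,0,-0.43,0.075,0,0.5],
  [0,0,0,-0.51,0.089,0,0.5],
  [0,0,0,-0.543,0.094,0,0.5],
])

```text
time_s: 11.58
ee_pos: [0.5885, -0.2196, 0.2016]
tool_rot: [0.001, 0.774, 0.634, -0.0]
contact_force: [0.8, 1.2, 0.8]
width: 0.752
grasp_force: 0.0
```

Emit:
arm_command([
  [0,0,0,0,0,0.02,0.5],
  [0,0,0,0,0,0.06,0.5],
  [0,0,0,0,0,0.12,0.5],
  [0,0,0,0,0,0.18,0.5],
  [0,0,0,0,0,0.2,0.5],
])

```text
time_s: 12.0
ee_pos: [0.5874, -0.2129, 0.1474]
tool_rot: [-0.003, 0.772, 0.636, -0.001]
contact_force: [-0.5, 0.0, -0.6]
width: 0.747
grasp_force: 0.0
```

```bash
python3 plan.py .5892,-.2164,.0625,1.381
```

```text
now [ 0.5874 -0.2129  0.1474] 1.378 t 12.0 w 0.747 F [-0.5  0.  -0.6] q [-0.54  0.37  1.54  0.    1.23 -0.35]
[ 0.5892 -0.2164  0.0625  1.381 ] turn z -0.002 shift [-0.012  0.01   0.34 ]
```

Emit:
arm_command([
  [0,0,0,0,0.004,0.05,0.5],
  [0,0,0,0,0.004,0.12,0.5],
  [0,0,0,0,0.004,0.2,0.5],
  [0,0,0,0,0.004,0.26,0.5],
  [0,0,0,0,0.004,0.3,0.5],
])

```text
time_s: 12.42
ee_pos: [0.5892, -0.2147, 0.0737]
tool_rot: [-0.001, 0.772, 0.636, -0.0]
contact_force: [0.6, 0.3, -0.2]
width: 0.747
grasp_force: 0.0
```

Emit:
arm_command([
  [0,0,0,0,0,0.015,0.5],
  [0,0,0,0,0,0.03,0.5],
  [0,0,0,0,0,0.04,0.5],
  [0,0,0,0,0,0.04,0.5],
  [0,0,0,0,0,0.04,0.5],
])

```text
time_s: 12.83
ee_pos: [0.5903, -0.2165, 0.0666]
tool_rot: [0.001, 0.772, 0.635, 0.0]
contact_force: [1.0, 0.6, -0.1]
width: 0.751
grasp_force: 0.0
```

```bash
python3 plan.py .5892,-.2164,.0625,1.381
```

```text
now [ 0.5903 -0.2165  0.0666] 1.376 t 12.83 w 0.751 F [ 1.   0.6 -0.1] q [-0.54  0.48  1.58  0.    1.08 -0.35]
[ 0.5892 -0.2164  0.0625  1.381 ] turn z -0.003 shift [-0.001 -0.004  0.016]
```

Emit:
arm_command([
  [0,0,0,0,0,0.008,0.5],
  [0,0,0,0,0,0.016,0.5],
  [0,0,0,0,0,0.016,0.1],
  [0,0,0,0,0,0.016,-0.3],
  [0,0,0,0,0,0.016,-0.6],
], squeeze=50)

```text
time_s: 13.25
ee_pos: [0.5898, -0.2163, 0.062]
tool_rot: [0.0, 0.772, 0.635, 0.0]
contact_force: [-1.0, 0.7, 0.7]
width: 0.468
grasp_force: 49.5
```

Emit:
arm_command([
  [0,0,0,0,0,0,-0.6],
  [0,0,0,0,0,0,-0.6],
  [0,0,0,0,0,0,-0.6],
  [0,0,0,0,0,0,-0.6],
  [0,0,0,0,0,0,-0.6],
])

```text
time_s: 13.67
ee_pos: [0.5898, -0.2163, 0.062]
tool_rot: [0.0, 0.772, 0.635, -0.0]
contact_force: [-0.6, 0.3, 2.6]
width: 0.473
grasp_force: 49.5
```

```bash
python3 plan.py .5892,-.2164,.165,1.381 .60,-.03,.165,1.381 .6194,.1226,.165,1.381 .6194,.1226,.0625,1.381
```

```text
now [ 0.5898 -0.2163  0.062 ] 1.376 t 13.67 w 0.473 F [-0.6  0.3  2.6] q [-0.54  0.49  1.58 -0.    1.08 -0.35]
[ 0.5892 -0.2164  0.165   1.381 ] turn z -0.003 shift [-0.001 -0.002 -0.412]
[ 0.6   -0.03   0.165  1.381] turn z -0.0 shift [ 0.74  -0.098 -0.   ]
[0.6194 0.1226 0.165  1.381 ] turn z -0.0 shift [ 0.614 -0.039 -0.   ]
[0.6194 0.1226 0.0625 1.381 ] turn z -0.0 shift [0.   0.   0.41]
```

Emit:
arm_command([
  [0,0,0,0,0,-0.04,-0.6],
  [0,0,0,0,0,-0.13,-0.6],
  [0,0,0,0,0,-0.24,-0.6],
  [0,0,0,0,0,-0.35,-0.6],
  [0,0,0,0,0,-0.41,-0.6],
])

```text
time_s: 14.08
ee_pos: [0.5909, -0.2167, 0.1681]
tool_rot: [0.002, 0.772, 0.635, 0.001]
contact_force: [1.1, 0.2, -0.8]
width: 0.468
grasp_force: 49.6
```

Emit:
arm_command([
  [0,0,0,0.05,-0.005,0,-0.6],
  [0,0,0,0.14,-0.014,0,-0.6],
  [0,0,0,0.25,-0.025,0,-0.6],
  [0,0,0,0.37,-0.037,0,-0.6],
  [0,0,0,0.49,-0.05,0,-0.6],
])

```text
time_s: 14.5
ee_pos: [0.6001, -0.0913, 0.1627]
tool_rot: [-0.001, 0.773, 0.635, -0.0]
contact_force: [0.1, 0.5, -1.5]
width: 0.468
grasp_force: 49.6
```

Emit:
arm_command([
  [0,0,0,0.12,-0.012,0,-0.6],
  [0,0,0,0.24,-0.024,0,-0.6],
  [0,0,0,0.36,-0.036,0,-0.6],
  [0,0,0,0.48,-0.048,0,-0.6],
  [0,0,0,0.58,-0.058,0,-0.6],
])

```text
time_s: 14.92
ee_pos: [0.6135, 0.0547, 0.1626]
tool_rot: [-0.001, 0.772, 0.635, -0.001]
contact_force: [-0.2, 1.1, -1.3]
width: 0.466
grasp_force: 49.6
```

Emit:
arm_command([
  [0,0,0,0.1,-0.01,0,-0.6],
  [0,0,0,0.18,-0.018,0,-0.6],
  [0,0,0,0.24,-0.024,0,-0.6],
  [0,0,0,0.275,-0.028,0,-0.6],
  [0,0,0,0.284,-0.029,0,-0.6],
])

```text
time_s: 15.33
ee_pos: [0.6208, 0.1242, 0.1634]
tool_rot: [-0.001, 0.772, 0.636, -0.001]
contact_force: [0.4, -0.6, -2.1]
width: 0.47
grasp_force: 49.6
```

Emit:
arm_command([
  [0,0,0,0,0,0.03,-0.6],
  [0,0,0,0,0,0.1,-0.6],
  [0,0,0,0,0,0.18,-0.6],
  [0,0,0,0,0,0.26,-0.6],
  [0,0,0,0,0,0.31,-0.6],
])

```text
time_s: 15.75
ee_pos: [0.6202, 0.121, 0.0839]
tool_rot: [-0.001, 0.773, 0.634, -0.001]
contact_force: [-0.3, -0.5, -1.7]
width: 0.473
grasp_force: 49.6
```

Emit:
arm_command([
  [0,0,0,0,0,0.03,-0.6],
  [0,0,0,0,0,0.06,-0.6],
  [0,0,0,0,0,0.08,-0.6],
  [0,0,0,0,0,0.085,-0.6],
  [0,0,0,0,0,0.085,-0.6],
])

```text
time_s: 16.17
ee_pos: [0.6219, 0.1224, 0.0658]
tool_rot: [0.0, 0.772, 0.635, 0.0]
contact_force: [0.3, -0.5, -2.0]
width: 0.471
grasp_force: 49.6
```

```bash
python3 plan.py .6194,.1226,.061,1.376
```

```text
now [0.6219 0.1224 0.0658] 1.376 t 16.17 w 0.471 F [ 0.3 -0.5 -2. ] q [ 0.01  0.49  1.56 -0.    1.09  0.2 ]
[0.6194 0.1226 0.061  1.376 ] turn z 0.0 shift [-0.001 -0.01   0.019]
```

Emit:
arm_command([
  [0,0,0,0,0,0.006,-0.6],
  [0,0,0,0,0,0.012,-0.6],
  [0,0,0,0,0,0.017,-0.6],
  [0,0,0,0,0,0.019,-0.6],
  [0,0,0,0,0,0.019,-0.6],
])

```text
time_s: 16.58
ee_pos: [0.6218, 0.1226, 0.061]
tool_rot: [0.0, 0.772, 0.635, 0.0]
contact_force: [-0.1, 1.2, -2.2]
width: 0.472
grasp_force: 49.6
```

Emit:
arm_command([
  [0,0,0,0,0,0,-0.6],
  [0,0,0,0,0,0,-0.3],
  [0,0,0,0,0,0,0.1],
  [0,0,0,0,0,0,0.5],
  [0,0,0,0,0,0,0.5],
])

```text
time_s: 17.0
ee_pos: [0.6218, 0.1225, 0.061]
tool_rot: [0.0, 0.772, 0.635, 0.0]
contact_force: [-0.7, 0.1, 0.5]
width: 0.747
grasp_force: 0.0
```

Emit:
arm_command([
  [0,0,0,0,0,-0.04,0.5],
  [0,0,0,0,0,-0.14,0.5],
  [0,0,0,0,0,-0.26,0.5],
  [0,0,0,0,0,-0.4,0.5],
  [0,0,0,0,0,-0.52,0.5],
])

```text
time_s: 17.42
ee_pos: [0.6218, 0.1225, 0.1937]
tool_rot: [0.0, 0.772, 0.635, 0.001]
contact_force: [0.5, 0.0, 0.6]
width: 0.749
grasp_force: 0.0
```

```bash
python3 plan.py .625,-.187,.19,2.95 .625,-.187,.19,-.19;  python3 - <<'E'
from h import *
g=r.grab_frame("scene"); cv2.imwrite("pics/s3.png",g["frame"])
E
```

```text
now [0.6218 0.1225 0.1937] 1.376 t 17.42 w 0.749 F [0.5 0.  0.6] q [0.01 0.34 1.49 0.   1.31 0.2 ]
[ 0.625 -0.187  0.19   2.95 ] turn z -1.002 shift [-1.212  0.252  0.015]
[ 0.625 -0.187  0.19  -0.19 ] turn z 1.999 shift [ 0.  0. -0.]
```

View pics/s3.png

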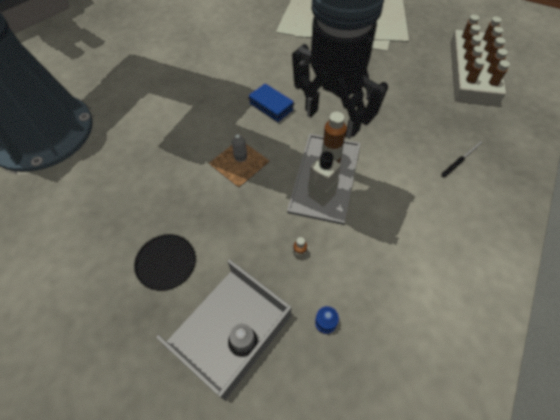

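Both bottles stand upright on the tray: round at (335,135), square at (325,180). The steel lens is alone on the caddy mark at (241,339) and the vial at (300,247) has not moved. Now the short lens.

Emit:
arm_command([
  [0,0,-0.07,-0.1,0.02,0,0.6],
  [0,0,-0.14,-0.24,0.05,0,0.6],
  [0,0,-0.21,-0.39,0.08,0,0.6],
  [0,0,-0.28,-0.54,0.11,0,0.6],
  [0,0,-0.35,-0.69,0.14,0,0.6],
])

```text
time_s: 17.88
ee_pos: [0.6225, -0.0549, 0.1917]
tool_rot: [0.001, 0.569, 0.823, 0.0]
contact_force: [0.6, 0.3, -0.1]
width: 0.798
grasp_force: 0.0
```

Emit:
arm_command([
  [0,0,-0.07,0,0,0,0.6],
  [0,0,-0.14,0,0,0,0.6],
  [0,0,-0.21,0,0,0,0.6],
  [0,0,-0.28,0,0,0,0.6],
  [0,0,-0.35,0,0,0,0.6],
])

```text
time_s: 18.3
ee_pos: [0.6227, -0.0538, 0.1915]
tool_rot: [0.0, 0.324, 0.946, 0.0]
contact_force: [-1.0, -0.6, 0.6]
width: 0.801
grasp_force: 0.0
```

```bash
python3 - <<'E'
from h import *
import pickle
from plan import plan
D={};V=[]
for c,hn in(("scene",(241,339)),("top",(369,198))):
    g=r.grab_frame(c)
    if c=="top": cv2.imwrite("pics/t4.png",g["frame"])
    t=traces(c,["lens_short"],{"lens_short":hn}); print(c,[int(m.sum()) for m in t.values()])
    V+=[(g,m,np.zeros_like(m)) for m in t.values()]
for f in([0,1],[0,1,2]): print(fit("lens_short",V,[.625,-.186,.005,0],f))
plan([(.625,-.187,.18,2.95),(.625,-.187,.06,2.95),(.625,-.187,.008,2.95)])
E
```

```text
scene [584]
top [152]
(array([ 0.62516146, -0.18479294,  0.005     ,  0.        ]), np.float64(0.24086194769793007))
(array([ 0.62572983, -0.18518848,  0.00805552,  0.        ]), np.float64(0.24177737449273068))
now [ 0.6227 -0.0535  0.1913] 2.472 t 18.5 w 0.797 F [-0.6 -0.5  0.6] q [-0.28  0.33  1.51  0.    1.3  -1.18]
[ 0.625 -0.187  0.18   2.95 ] turn z -0.304 shift [-0.338 -0.413  0.045]
[ 0.625 -0.187  0.06   2.95 ] turn z -0.0 shift [0.   0.   0.48]
[ 0.625 -0.187  0.008  2.95 ] turn z -0.0 shift [0.    0.    0.208]
```

Emit:
arm_command([
  [0,0,-0.06,-0.07,-0.08,0.01,0.6],
  [0,0,-0.13,-0.15,-0.18,0.02,0.6],
  [0,0,-0.2,-0.24,-0.29,0.03,0.6],
  [0,0,-0.27,-0.31,-0.38,0.04,0.6],
  [0,0,-0.304,-0.338,-0.411,0.045,0.6],
])

```text
time_s: 18.92
ee_pos: [0.6252, -0.1906, 0.1795]
tool_rot: [0.0, 0.094, 0.996, -0.001]
contact_force: [0.5, 0.8, -0.2]
width: 0.799
grasp_force: 0.0
```

Emit:
arm_command([
  [0,0,0,0,0,0.04,0.6],
  [0,0,0,0,0,0.14,0.6],
  [0,0,0,0,0,0.28,0.6],
  [0,0,0,0,0,0.4,0.6],
  [0,0,0,0,0,0.46,0.6],
])

```text
time_s: 19.33
ee_pos: [0.6229, -0.1838, 0.0596]
tool_rot: [-0.003, 0.096, 0.995, 0.001]
contact_force: [-1.0, -0.1, 0.1]
width: 0.801
grasp_force: 0.0
```

Emit:
arm_command([
  [0,0,0,0,0,0.01,0.6],
  [0,0,0,0,0,0.02,0.6],
  [0,0,0,0,0,0.02,0.6],
  [0,0,0,0,0,0.02,0.6],
  [0,0,0,0,0,0.02,0.6],
])

```text
time_s: 19.75
ee_pos: [0.6268, -0.1868, 0.0615]
tool_rot: [0.001, 0.094, 0.996, -0.001]
contact_force: [-1.4, -0.0, 0.2]
width: 0.796
grasp_force: 0.0
```

```bash
python3 plan.py .625,-.186,.008,2.95
```

```text
now [ 0.6268 -0.1868  0.0615] 2.953 t 19.75 w 0.796 F [-1.4 -0.   0.2] q [-0.47  0.53  1.51  0.    1.1  -1.85]
[ 0.625 -0.186  0.008  2.95 ] turn z 0.002 shift [0.008 0.002 0.214]
```

Emit:
arm_command([
  [0,0,0,0.006,0,0.03,0.6],
  [0,0,0,0.006,0,0.08,0.6],
  [0,0,0,0.006,0,0.13,0.6],
  [0,0,0,0.006,0,0.17,0.6],
  [0,0,0,0.006,0,0.19,0.6],
])

```text
time_s: 20.17
ee_pos: [0.6224, -0.1855, 0.009]
tool_rot: [-0.002, 0.094, 0.996, 0.001]
contact_force: [-0.4, 0.7, -0.7]
width: 0.801
grasp_force: 0.0
```

Emit:
arm_command([
  [0,0,0,0,0,0.01,0.6],
  [0,0,0,0,0,0.02,0.6],
  [0,0,0,0,0,0.022,0.2],
  [0,0,0,0,0,0.022,-0.2],
  [0,0,0,0,0,0.022,-0.6],
], squeeze=50)

```text
time_s: 20.58
ee_pos: [0.6247, -0.1864, 0.0073]
tool_rot: [0.001, 0.094, 0.996, -0.0]
contact_force: [1.0, -1.7, -0.2]
width: 0.406
grasp_force: 49.9
```

Emit:
arm_command([
  [0,0,0,0,0,0,-0.7],
  [0,0,0,0,0,0,-0.7],
  [0,0,0,0,0,0,-0.7],
  [0,0,0,0,0,0,-0.7],
  [0,0,0,0,0,0,-0.7],
])

```text
time_s: 21.0
ee_pos: [0.6247, -0.1864, 0.0073]
tool_rot: [0.001, 0.094, 0.996, -0.0]
contact_force: [-0.1, -0.0, 5.3]
width: 0.403
grasp_force: 50.4
```

```bash
python3 plan.py .626,-.187,.09,2.95 .4323,-.131,.09,2.95
```

```text
now [ 0.6247 -0.1864  0.0073] 2.953 t 21.0 w 0.403 F [-0.1 -0.   5.3] q [-0.47  0.61  1.52  0.    1.01 -1.85]
[ 0.626 -0.187  0.09   2.95 ] turn z 0.002 shift [-0.006 -0.001 -0.331]
[ 0.4323 -0.131   0.09    2.95  ] turn z -0.0 shift [ 0.803  0.072 -0.   ]
```

Emit:
arm_command([
  [0,0,0,0,0,-0.02,-0.7],
  [0,0,0,0,0,-0.08,-0.7],
  [0,0,0,0,0,-0.18,-0.7],
  [0,0,0,0,0,-0.27,-0.7],
  [0,0,0,0,0,-0.331,-0.7],
])

```text
time_s: 21.42
ee_pos: [0.6247, -0.1866, 0.0922]
tool_rot: [0.001, 0.094, 0.996, -0.0]
contact_force: [-0.1, -0.0, -1.3]
width: 0.406
grasp_force: 50.1
```

Emit:
arm_command([
  [0,0,0,0.04,0.004,0,-0.7],
  [0,0,0,0.13,0.012,0,-0.7],
  [0,0,0,0.24,0.022,0,-0.7],
  [0,0,0,0.36,0.032,0,-0.7],
  [0,0,0,0.48,0.043,0,-0.7],
])

```text
time_s: 21.83
ee_pos: [0.5067, -0.1527, 0.0897]
tool_rot: [-0.0, 0.094, 0.996, -0.0]
contact_force: [0.4, 0.2, -1.0]
width: 0.406
grasp_force: 50.1
```

Emit:
arm_command([
  [0,0,0,0.11,0.01,0,-0.7],
  [0,0,0,0.2,0.018,0,-0.7],
  [0,0,0,0.27,0.024,0,-0.7],
  [0,0,0,0.31,0.027,0,-0.7],
  [0,0,0,0.317,0.028,0,-0.7],
])

```text
time_s: 22.25
ee_pos: [0.4302, -0.1309, 0.0896]
tool_rot: [-0.0, 0.094, 0.996, 0.0]
contact_force: [-0.1, 0.3, -1.7]
width: 0.406
grasp_force: 50.1
```

Emit:
arm_command([
  [0,0,0,0,0,0.03,-0.7],
  [0,0,0,0,0,0.09,-0.7],
  [0,0,0,0,0,0.16,-0.7],
  [0,0,0,0,0,0.22,-0.7],
  [0,0,0,0,0,0.24,-0.7],
])

```text
time_s: 22.67
ee_pos: [0.4315, -0.1313, 0.0272]
tool_rot: [-0.001, 0.094, 0.996, 0.001]
contact_force: [-0.6, 0.0, -1.8]
width: 0.408
grasp_force: 50.1
```

Emit:
arm_command([
  [0,0,0,0,0,0.02,-0.7],
  [0,0,0,0,0,0.04,-0.7],
  [0,0,0,0,0,0.05,-0.7],
  [0,0,0,0,0,0.05,-0.7],
  [0,0,0,0,0,0.05,-0.7],
])

```text
time_s: 23.08
ee_pos: [0.4321, -0.1317, 0.0171]
tool_rot: [0.0, 0.094, 0.996, -0.0]
contact_force: [-0.1, -0.6, -1.0]
width: 0.404
grasp_force: 50.1
```

```bash
python3 plan.py .4323,-.131,.0065,2.95
```

```text
now [ 0.4321 -0.1317  0.0171] 2.953 t 23.08 w 0.404 F [-0.1 -0.6 -1. ] q [-0.56  0.24  2.05  0.    0.85 -1.94]
[ 0.4323 -0.131   0.0065  2.95  ] turn z 0.002 shift [-0.     0.003  0.043]
```

Emit:
arm_command([
  [0,0,0,0,0,0.012,-0.7],
  [0,0,0,0,0,0.024,-0.7],
  [0,0,0,0,0,0.035,-0.7],
  [0,0,0,0,0,0.042,-0.7],
  [0,0,0,0,0,0.042,-0.7],
])

```text
time_s: 23.5
ee_pos: [0.4317, -0.1315, 0.0063]
tool_rot: [-0.0, 0.094, 0.996, 0.0]
contact_force: [-0.3, -0.0, -1.7]
width: 0.403
grasp_force: 50.1
```

Emit:
arm_command([
  [0,0,0,0,0,0,-0.7],
  [0,0,0,0,0,0,-0.7],
  [0,0,0,0,0,0,-0.3],
  [0,0,0,0,0,0,0],
  [0,0,0,0,0,0,0.2],
])

```text
time_s: 23.92
ee_pos: [0.4319, -0.1316, 0.0064]
tool_rot: [0.0, 0.094, 0.996, -0.0]
contact_force: [0.3, -0.2, -0.2]
width: 0.598
grasp_force: 0.0
```

Emit:
arm_command([
  [0,0,0,0,0,-0.02,0.2],
  [0,0,0,0,0,-0.1,0.2],
  [0,0,0,0,0,-0.22,0.2],
  [0,0,0,0,0,-0.34,0.2],
  [0,0,0,0,0,-0.4,0.2],
])

```text
time_s: 24.33
ee_pos: [0.4333, -0.1324, 0.1099]
tool_rot: [0.002, 0.094, 0.996, -0.001]
contact_force: [0.6, -1.2, -0.6]
width: 0.598
grasp_force: 0.0
```

```bash
python3 plan.py .4305,.1355,.12,2.95 .4305,.1355,.012,2.95
```

```text
now [ 0.4333 -0.1324  0.1099] 2.953 t 24.33 w 0.598 F [ 0.6 -1.2 -0.6] q [-0.56  0.06  2.01  0.    1.07 -1.94]
[0.4305 0.1355 0.12   2.95  ] turn z 0.002 shift [ 0.211  1.051 -0.04 ]
[0.4305 0.1355 0.012  2.95  ] turn z -0.0 shift [0.    0.    0.432]
```

Emit:
arm_command([
  [0,0,0,0.02,0.08,-0.03,0.5],
  [0,0,0,0.04,0.2,-0.06,0.6],
  [0,0,0,0.06,0.32,-0.08,0.6],
  [0,0,0,0.08,0.42,-0.1,0.6],
  [0,0,0,0.1,0.48,-0.1,0.6],
])

```text
time_s: 24.75
ee_pos: [0.4302, -0.0071, 0.1328]
tool_rot: [0.001, 0.094, 0.996, 0.0]
contact_force: [-0.7, -0.8, 1.1]
width: 0.797
grasp_force: 0.0
```

```bash
cat > m1.py <<'E'
from h import *
from plan import plan
import sys
def look(specs,tag,show):
    G={c:r.grab_frame(c) for c in("scene","top")}
    res={}
    for n,(p0,yaw) in specs.items():
        V=[]
        for c in G:
            u=proj(G[c],np.array(p0[:3])+[0,0,M[n][:,2].max()/2])[0]
            r.grab_frame
            for m in traces(c,[n],{n:u}).values(): V.append((G[c],m,np.zeros_like(m)))
        if V:
            p,f=fit(n,V,p0,[0,1]+[3]*yaw); q,f2=fit(n,V,p,[0,1,2]+[3]*yaw); res[n]=p
            print(n,len(V),np.round(p,4),round(f,3),"zfree",np.round(q,4),round(f2,3))
        else: print(n,"not seen")
    ims=[]
    for c in G:
        u=proj(G[c],show)[0]; x,y=np.int32(np.clip(u,[65,75],[560-65,420-75])); im=cv2.resize(G[c]["frame"],None,fx=3,fy=3,interpolation=2)
        for n,p in res.items(): cv2.polylines(im,[np.int32(cv2.convexHull(np.float32(proj(G[c],place(M[n],p))*3+1)))],True,(0,255,0),1)
        ims.append(im[(y-75)*3:(y+75)*3,(x-65)*3:(x+65)*3])
    cv2.imwrite(f"pics/{tag}.png",np.hstack(ims)); return res
E
python3 - <<'E'
from m1 import *
R=look(dict(lens_long=([.4305,.1355,.004,0],0),lens_short=([.432,-.131,.004,0],0)),"p5",[.43,.13,.03])
l=R["lens_long"]; plan([(l[0],l[1],.12,2.95)])
E
```

```text
lens_long 2 [0.4298 0.1347 0.004  0.    ] 0.131 zfree [0.4301 0.1351 0.     0.    ] 0.127
lens_short 1 [ 0.4337 -0.1322  0.004   0.    ] 0.052 zfree [ 0.4287 -0.1299 -0.0065  0.    ] 0.037
now [ 0.4298 -0.0097  0.1314] 2.953 t 25.05 w 0.8 F [-0.5 -0.4  0.7] q [-0.3  -0.03  2.05 -0.    1.12 -1.68]
[0.42978593 0.13469339 0.12       2.95      ] turn z 0.002 shift [0.109 0.567 0.046]
```

View pics/p5.png

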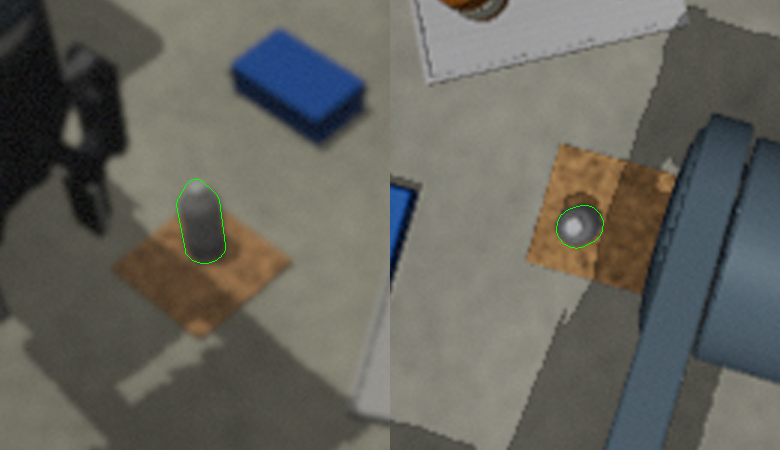

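The long lens stands on the cork, with the outline matching at crop (200,222) and (580,226). The fingers have a clear path to it.

Emit:
arm_command([
  [0,0,0,0.015,0.08,0,0.6],
  [0,0,0,0.045,0.23,0,0.6],
  [0,0,0,0.075,0.39,0,0.6],
  [0,0,0,0.1,0.52,0,0.6],
  [0,0,0,0.109,0.565,0,0.6],
])

```text
time_s: 25.47
ee_pos: [0.4293, 0.1372, 0.1313]
tool_rot: [-0.0, 0.094, 0.996, 0.001]
contact_force: [0.1, 0.4, 0.0]
width: 0.8
grasp_force: 0.0
```

Emit:
arm_command([
  [0,0,0,0,0,0.03,0.5],
  [0,0,0,0,0,0.08,0.5],
  [0,0,0,0,0,0.14,0.5],
  [0,0,0,0,0,0.18,0.5],
  [0,0,0,0,0,0.2,0.5],
])

```text
time_s: 25.88
ee_pos: [0.4284, 0.1336, 0.0795]
tool_rot: [-0.001, 0.095, 0.995, -0.0]
contact_force: [-0.1, 0.1, -0.2]
width: 0.756
grasp_force: 0.0
```

```bash
python3 plan.py .430,.135,.012,2.95
```

```text
now [0.4284 0.1336 0.0795] 2.951 t 25.88 w 0.756 F [-0.1  0.1 -0.2] q [ 0.04  0.11  2.03 -0.    1.   -1.34]
[0.43  0.135 0.012 2.95 ] turn z 0.001 shift [-0.005  0.007  0.27 ]
```

Emit:
arm_command([
  [0,0,0,0,0,0.04,0.5],
  [0,0,0,0,0,0.1,0.5],
  [0,0,0,0,0,0.17,0.5],
  [0,0,0,0,0,0.23,0.5],
  [0,0,0,0,0,0.265,0.5],
])

```text
time_s: 26.3
ee_pos: [0.4287, 0.1343, 0.0135]
tool_rot: [-0.001, 0.094, 0.996, -0.0]
contact_force: [0.1, 0.0, 0.4]
width: 0.75
grasp_force: 0.0
```

Emit:
arm_command([
  [0,0,0,0,0,0,0.5],
  [0,0,0,0,0,0,0.5],
  [0,0,0,0,0,0,0.1],
  [0,0,0,0,0,0,-0.3],
  [0,0,0,0,0,0,-0.7],
], squeeze=50)

```text
time_s: 26.72
ee_pos: [0.4301, 0.135, 0.0159]
tool_rot: [0.001, 0.094, 0.996, 0.0]
contact_force: [0.8, 2.6, 0.3]
width: 0.332
grasp_force: 0.4
```

Emit:
arm_command([
  [0,0,0,0,0,0,-0.8],
  [0,0,0,0,0,0,-0.8],
  [0,0,0,0,0,0,-0.8],
  [0,0,0,0,0,0,-0.8],
  [0,0,0,0,0,0,-0.8],
])

```text
time_s: 27.13
ee_pos: [0.4301, 0.135, 0.0161]
tool_rot: [0.001, 0.094, 0.996, 0.0]
contact_force: [-1.1, 0.2, 6.8]
width: 0.312
grasp_force: 49.0
```

```bash
python3 plan.py .430,.135,.11,2.95 .47,.0,.12,2.95 .55,-.12,.12,2.95 .6253,-.1868,.12,2.95
```

```text
now [0.4301 0.135  0.0161] 2.954 t 27.13 w 0.312 F [-1.1  0.2  6.8] q [ 0.04  0.24  2.05 -0.    0.85 -1.34]
[0.43  0.135 0.11  2.95 ] turn z 0.002 shift [ 0.     0.    -0.376]
[0.47 0.   0.12 2.95] turn z -0.0 shift [-0.26 -0.5  -0.04]
[ 0.55 -0.12  0.12  2.95] turn z -0.0 shift [-0.406 -0.41  -0.   ]
[ 0.6253 -0.1868  0.12    2.95  ] turn z -0.0 shift [-0.347 -0.205 -0.   ]
```

Emit:
arm_command([
  [0,0,0,0,0,-0.02,-0.8],
  [0,0,0,0,0,-0.1,-0.8],
  [0,0,0,0,0,-0.22,-0.8],
  [0,0,0,0,0,-0.34,-0.8],
  [0,0,0,0,0,-0.416,-0.8],
])

```text
time_s: 27.55
ee_pos: [0.4302, 0.1351, 0.122]
tool_rot: [0.001, 0.094, 0.996, 0.0]
contact_force: [0.1, 0.2, -0.7]
width: 0.314
grasp_force: 49.4
```

Emit:
arm_command([
  [0,0,0,-0.03,-0.05,0,-0.8],
  [0,0,0,-0.08,-0.14,0,-0.8],
  [0,0,0,-0.14,-0.25,0,-0.8],
  [0,0,0,-0.2,-0.37,0,-0.8],
  [0,0,0,-0.26,-0.5,0,-0.8],
])

```text
time_s: 27.97
ee_pos: [0.4699, -0.0009, 0.1196]
tool_rot: [0.0, 0.093, 0.996, 0.0]
contact_force: [0.3, 1.1, -1.0]
width: 0.312
grasp_force: 49.4
```

Emit:
arm_command([
  [0,0,0,-0.08,-0.09,0,-0.8],
  [0,0,0,-0.16,-0.17,0,-0.8],
  [0,0,0,-0.24,-0.25,0,-0.8],
  [0,0,0,-0.33,-0.33,0,-0.8],
  [0,0,0,-0.406,-0.41,0,-0.8],
])

```text
time_s: 28.38
ee_pos: [0.5511, -0.1211, 0.1194]
tool_rot: [0.0, 0.094, 0.996, -0.0]
contact_force: [-0.1, 1.0, -0.5]
width: 0.311
grasp_force: 49.4
```

Emit:
arm_command([
  [0,0,0,-0.1,-0.06,0,-0.8],
  [0,0,0,-0.2,-0.12,0,-0.8],
  [0,0,0,-0.28,-0.17,0,-0.8],
  [0,0,0,-0.33,-0.195,0,-0.8],
  [0,0,0,-0.347,-0.205,0,-0.8],
])

```text
time_s: 28.8
ee_pos: [0.6271, -0.188, 0.1192]
tool_rot: [0.0, 0.095, 0.996, -0.0]
contact_force: [-0.8, 0.6, -0.6]
width: 0.312
grasp_force: 49.4
```

Emit:
arm_command([
  [0,0,0,0,0,0.03,-0.8],
  [0,0,0,0,0,0.1,-0.8],
  [0,0,0,0,0,0.18,-0.8],
  [0,0,0,0,0,0.26,-0.8],
  [0,0,0,0,0,0.3,-0.8],
])

```text
time_s: 29.22
ee_pos: [0.6231, -0.1842, 0.0408]
tool_rot: [-0.002, 0.094, 0.996, 0.001]
contact_force: [-0.3, 1.1, -1.8]
width: 0.312
grasp_force: 49.4
```

Emit:
arm_command([
  [0,0,0,0,0,0.02,-0.8],
  [0,0,0,0,0,0.04,-0.8],
  [0,0,0,0,0,0.05,-0.8],
  [0,0,0,0,0,0.05,-0.8],
  [0,0,0,0,0,0.05,-0.8],
])

```text
time_s: 29.63
ee_pos: [0.6264, -0.1865, 0.0324]
tool_rot: [0.001, 0.094, 0.996, -0.0]
contact_force: [-0.1, 0.3, -0.9]
width: 0.317
grasp_force: 49.4
```

```bash
python3 plan.py .6253,-.1868,.017,2.954
```

```text
now [ 0.6264 -0.1865  0.0324] 2.953 t 29.63 w 0.317 F [-0.1  0.3 -0.9] q [-0.47  0.58  1.52  0.    1.05 -1.85]
[ 0.6253 -0.1868  0.017   2.954 ] turn z -0.0 shift [ 0.004 -0.002  0.062]
```

Emit:
arm_command([
  [0,0,0,0.004,0,0.015,-0.8],
  [0,0,0,0.004,0,0.03,-0.8],
  [0,0,0,0.004,0,0.045,-0.8],
  [0,0,0,0.004,0,0.05,-0.8],
  [0,0,0,0.004,0,0.05,-0.8],
])

```text
time_s: 30.05
ee_pos: [0.6244, -0.1859, 0.0183]
tool_rot: [-0.001, 0.094, 0.996, 0.0]
contact_force: [0.2, -0.0, -0.8]
width: 0.315
grasp_force: 49.4
```

Emit:
arm_command([
  [0,0,0,0,0,0.004,-0.8],
  [0,0,0,0,0,0.007,-0.8],
  [0,0,0,0,0,0.009,-0.8],
  [0,0,0,0,0,0.009,-0.8],
  [0,0,0,0,0,0.009,-0.8],
])

```text
time_s: 30.47
ee_pos: [0.625, -0.1862, 0.0172]
tool_rot: [0.0, 0.094, 0.996, -0.0]
contact_force: [-1.5, 0.6, 2.8]
width: 0.31
grasp_force: 49.7
```

Emit:
arm_command([
  [0,0,0,0,0,0,-0.6],
  [0,0,0,0,0,0,-0.3],
  [0,0,0,0,0,0,0],
  [0,0,0,0,0,0,0.3],
  [0,0,0,0,0,0,0.3],
])

```text
time_s: 30.88
ee_pos: [0.6249, -0.1861, 0.0167]
tool_rot: [0.0, 0.094, 0.996, -0.0]
contact_force: [1.1, 0.2, -0.5]
width: 0.65
grasp_force: 0.0
```

Emit:
arm_command([
  [0,0,0,0,0,-0.02,0.3],
  [0,0,0,0,0,-0.1,0.3],
  [0,0,0,0,0,-0.24,0.3],
  [0,0,0,0,0,-0.4,0.3],
  [0,0,0,0,0,-0.56,0.3],
])

```text
time_s: 31.3
ee_pos: [0.6242, -0.1858, 0.1578]
tool_rot: [-0.001, 0.094, 0.996, 0.0]
contact_force: [0.3, -0.7, 0.3]
width: 0.651
grasp_force: 0.0
```

Emit:
arm_command([
  [0,0,0.07,0,0.08,-0.06,0.3],
  [0,0,0.14,0,0.2,-0.12,0.4],
  [0,0,0.21,0,0.34,-0.14,0.5],
  [0,0,0.28,0,0.46,-0.14,0.5],
  [0,0,0.35,0,0.56,-0.14,0.5],
])

```text
time_s: 31.72
ee_pos: [0.6517, -0.0466, 0.1934]
tool_rot: [0.001, 0.363, 0.932, 0.0]
contact_force: [1.0, 1.2, -0.3]
width: 0.75
grasp_force: 0.0
```

Emit:
arm_command([
  [0,0,0.07,0,0,0,0.5],
  [0,0,0.14,0,0,0,0.5],
  [0,0,0.21,0,0,0,0.5],
  [0,0,0.28,0,0,0,0.5],
  [0,0,0.35,0,0,0,0.5],
])

```text
time_s: 32.13
ee_pos: [0.6511, -0.0484, 0.1922]
tool_rot: [0.0, 0.602, 0.798, 0.0]
contact_force: [-0.5, -0.4, 0.3]
width: 0.749
grasp_force: 0.0
```

```bash
python3 - <<'E'
from m1 import *
R=look(dict(lens_long=([.6255,-.187,.005,0],0),lens_short=([.432,-.131,.004,0],0),bottle_square=([.6194,.1226,.004,-.19],1),bottle_round=([.5987,.21,.004,0],0)),"p6",[.57,-.15,.03])
plan([(.621,.1225,.2,1.376),(.621,.1225,.061,1.376)])
E
```

```text
lens_long 1 [ 0.6265 -0.1872  0.005   0.    ] 0.043 zfree [ 0.6264 -0.1871  0.0048  0.    ] 0.042
lens_short 1 [ 0.4331 -0.1323  0.004   0.    ] 0.036 zfree [ 0.4329 -0.1322  0.0035  0.    ] 0.036
bottle_square 1 [ 0.6216  0.1212  0.004  -0.2084] 0.094 zfree [ 0.6241  0.1234 -0.0121 -0.1911] 0.073
bottle_round 2 [0.5988 0.2144 0.004  0.    ] 0.521 zfree [ 0.6009  0.2174 -0.0119  0.    ] 0.512
now [ 0.6511 -0.0486  0.1918] 1.855 t 32.63 w 0.752 F [-0.4 -0.1 -0.9] q [-0.26  0.38  1.43  0.    1.32 -0.54]
[0.621  0.1225 0.2    1.376 ] turn z 0.305 shift [ 0.691  0.076 -0.033]
[0.621  0.1225 0.061  1.376 ] turn z -0.0 shift [0.    0.    0.556]
```

View pics/p6.png

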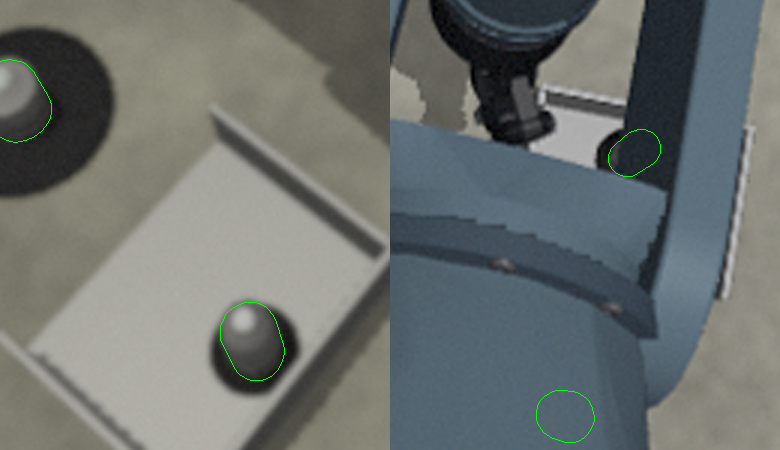

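The picture shows the long lens upright on the dark mark at crop (252,342) and the short lens in the dish at crop (18,100). Fits put them within 2 mm of their places. Now I return the square bottle from its release pose.

Emit:
arm_command([
  [0,0,0.06,0.08,0.01,-0.01,0.5],
  [0,0,0.13,0.24,0.027,-0.02,0.5],
  [0,0,0.2,0.42,0.047,-0.03,0.5],
  [0,0,0.27,0.6,0.066,-0.033,0.5],
  [0,0,0.305,0.693,0.08,-0.033,0.5],
])

```text
time_s: 33.05
ee_pos: [0.6211, 0.1262, 0.2005]
tool_rot: [-0.0, 0.774, 0.633, 0.0]
contact_force: [-0.6, -1.1, -0.3]
width: 0.755
grasp_force: 0.0
```

Emit:
arm_command([
  [0,0,0,0,0,0.01,0.5],
  [0,0,0,0,0,0.04,0.5],
  [0,0,0,0,0,0.09,0.5],
  [0,0,0,0,0,0.13,0.5],
  [0,0,0,0,0,0.15,0.5],
])

```text
time_s: 33.47
ee_pos: [0.6208, 0.1218, 0.1595]
tool_rot: [-0.001, 0.773, 0.634, -0.002]
contact_force: [-0.3, -0.4, -0.9]
width: 0.748
grasp_force: 0.0
```

```bash
python3 plan.py .6218,.1225,.0615,1.376
```

```text
now [0.6208 0.1218 0.1595] 1.373 t 33.47 w 0.748 F [-0.3 -0.4 -0.9] q [ 0.01  0.38  1.51 -0.    1.26  0.2 ]
[0.6218 0.1225 0.0615 1.376 ] turn z -0.002 shift [0.003 0.003 0.392]
```

Emit:
arm_command([
  [0,0,0,0,0.002,0.05,0.5],
  [0,0,0,0,0.002,0.13,0.5],
  [0,0,0,0,0.002,0.22,0.5],
  [0,0,0,0,0.002,0.3,0.5],
  [0,0,0,0,0.002,0.34,0.5],
])

```text
time_s: 33.88
ee_pos: [0.6206, 0.1223, 0.0737]
tool_rot: [-0.001, 0.773, 0.634, -0.002]
contact_force: [-0.5, -0.1, -1.0]
width: 0.747
grasp_force: 0.0
```

Emit:
arm_command([
  [0,0,0,0,0,0.02,0.5],
  [0,0,0,0,0,0.035,0.5],
  [0,0,0,0,0,0.045,0.5],
  [0,0,0,0,0,0.045,0.5],
  [0,0,0,0,0,0.045,0.5],
])

```text
time_s: 34.3
ee_pos: [0.6232, 0.1232, 0.0673]
tool_rot: [0.001, 0.773, 0.634, 0.001]
contact_force: [-0.2, -1.0, -0.4]
width: 0.749
grasp_force: 0.0
```

```bash
python3 plan.py .6218,.1225,.0615,1.376
```

```text
now [0.6232 0.1232 0.0673] 1.375 t 34.3 w 0.749 F [-0.2 -1.  -0.4] q [ 0.01  0.49  1.56 -0.    1.09  0.2 ]
[0.6218 0.1225 0.0615 1.376 ] turn z -0.001 shift [-0.004 -0.005  0.023]
```

Emit:
arm_command([
  [0,0,0,-0.002,-0.003,0.01,0.5],
  [0,0,0,-0.002,-0.003,0.02,0.5],
  [0,0,0,-0.002,-0.003,0.022,0.1],
  [0,0,0,-0.002,-0.003,0.022,-0.3],
  [0,0,0,-0.002,-0.003,0.022,-0.6],
])

```text
time_s: 34.72
ee_pos: [0.6218, 0.1229, 0.061]
tool_rot: [0.0, 0.773, 0.634, 0.0]
contact_force: [0.6, -0.0, -2.5]
width: 0.466
grasp_force: 49.4
```

Emit:
arm_command([
  [0,0,0,0,0,0,-0.6],
  [0,0,0,0,0,0,-0.6],
  [0,0,0,0,0,0,-0.6],
  [0,0,0,0,0,0,-0.6],
  [0,0,0,0,0,0,-0.6],
])

```text
time_s: 35.13
ee_pos: [0.6217, 0.1229, 0.0609]
tool_rot: [0.0, 0.773, 0.634, 0.0]
contact_force: [0.3, 0.1, 1.0]
width: 0.468
grasp_force: 49.7
```

```bash
python3 plan.py .6218,.1225,.18,1.376 .605,0,.18,1.376 .5895,-.12,.18,1.376 .5898,-.2163,.18,1.376 .5898,-.2163,.062,1.376
```

```text
now [0.6217 0.1229 0.0609] 1.375 t 35.13 w 0.468 F [0.3 0.1 1. ] q [0.01 0.5  1.56 0.   1.08 0.2 ]
[0.6218 0.1225 0.18   1.376 ] turn z -0.001 shift [-0.002  0.001 -0.476]
[0.605 0.    0.18  1.376] turn z -0.0 shift [-0.494  0.029 -0.   ]
[ 0.5895 -0.12    0.18    1.376 ] turn z -0.0 shift [-0.483  0.032 -0.   ]
[ 0.5898 -0.2163  0.18    1.376 ] turn z -0.0 shift [-0.378  0.076 -0.   ]
[ 0.5898 -0.2163  0.062   1.376 ] turn z -0.0 shift [0.    0.    0.472]
```

Emit:
arm_command([
  [0,0,0,0,0,-0.04,-0.6],
  [0,0,0,0,0,-0.14,-0.6],
  [0,0,0,0,0,-0.28,-0.6],
  [0,0,0,0,0,-0.41,-0.6],
  [0,0,0,0,0,-0.476,-0.6],
])

```text
time_s: 35.55
ee_pos: [0.6233, 0.1229, 0.1849]
tool_rot: [0.002, 0.773, 0.634, 0.002]
contact_force: [2.0, -0.0, -0.0]
width: 0.47
grasp_force: 49.7
```

Emit:
arm_command([
  [0,0,0,-0.05,0.003,0,-0.6],
  [0,0,0,-0.14,0.008,0,-0.6],
  [0,0,0,-0.25,0.015,0,-0.6],
  [0,0,0,-0.37,0.022,0,-0.6],
  [0,0,0,-0.494,0.03,0,-0.6],
])

```text
time_s: 35.97
ee_pos: [0.6032, -0.001, 0.1781]
tool_rot: [-0.001, 0.773, 0.635, -0.001]
contact_force: [0.4, 0.5, -2.1]
width: 0.469
grasp_force: 49.8
```

Emit:
arm_command([
  [0,0,0,-0.12,0.01,0,-0.6],
  [0,0,0,-0.24,0.018,0,-0.6],
  [0,0,0,-0.35,0.026,0,-0.6],
  [0,0,0,-0.45,0.032,0,-0.6],
  [0,0,0,-0.54,0.045,0,-0.6],
])

```text
time_s: 36.38
ee_pos: [0.5876, -0.1363, 0.1781]
tool_rot: [-0.001, 0.773, 0.634, -0.001]
contact_force: [0.3, 0.6, -1.3]
width: 0.47
grasp_force: 49.8
```

Emit:
arm_command([
  [0,0,0,-0.09,0.018,0,-0.6],
  [0,0,0,-0.18,0.036,0,-0.6],
  [0,0,0,-0.25,0.05,0,-0.6],
  [0,0,0,-0.3,0.06,0,-0.6],
  [0,0,0,-0.322,0.064,0,-0.6],
])

```text
time_s: 36.8
ee_pos: [0.5884, -0.2183, 0.1785]
tool_rot: [-0.001, 0.774, 0.634, -0.001]
contact_force: [-0.4, 0.3, -1.7]
width: 0.468
grasp_force: 49.8
```

Emit:
arm_command([
  [0,0,0,0,0,0.03,-0.6],
  [0,0,0,0,0,0.1,-0.6],
  [0,0,0,0,0,0.2,-0.6],
  [0,0,0,0,0,0.3,-0.6],
  [0,0,0,0,0,0.36,-0.6],
])

```text
time_s: 37.22
ee_pos: [0.5878, -0.2139, 0.0861]
tool_rot: [-0.002, 0.773, 0.635, -0.001]
contact_force: [-0.2, 0.8, -1.5]
width: 0.468
grasp_force: 49.7
```

Emit:
arm_command([
  [0,0,0,0,0,0.02,-0.6],
  [0,0,0,0,0,0.05,-0.6],
  [0,0,0,0,0,0.07,-0.6],
  [0,0,0,0,0,0.075,-0.6],
  [0,0,0,0,0,0.075,-0.6],
])

```text
time_s: 37.63
ee_pos: [0.59, -0.2163, 0.0715]
tool_rot: [0.0, 0.773, 0.635, 0.0]
contact_force: [-0.2, -0.3, -2.3]
width: 0.468
grasp_force: 49.7
```

```bash
python3 plan.py .5898,-.2163,.062,1.376
```

```text
now [ 0.59   -0.2163  0.0715] 1.375 t 37.63 w 0.468 F [-0.2 -0.3 -2.3] q [-0.54  0.47  1.58  0.    1.09 -0.34]
[ 0.5898 -0.2163  0.062   1.376 ] turn z -0.001 shift [-0.    -0.001  0.038]
```

Emit:
arm_command([
  [0,0,0,0,0,0.012,-0.6],
  [0,0,0,0,0,0.024,-0.6],
  [0,0,0,0,0,0.034,-0.6],
  [0,0,0,0,0,0.038,-0.6],
  [0,0,0,0,0,0.038,-0.6],
])

```text
time_s: 38.05
ee_pos: [0.5897, -0.2165, 0.0619]
tool_rot: [0.0, 0.773, 0.634, 0.0]
contact_force: [-1.4, 0.7, 1.2]
width: 0.471
grasp_force: 49.9
```

Emit:
arm_command([
  [0,0,0,0,0,0,-0.6],
  [0,0,0,0,0,0,-0.6],
  [0,0,0,0,0,0,-0.3],
  [0,0,0,0,0,0,0.1],
  [0,0,0,0,0,0,0.5],
])

```text
time_s: 38.47
ee_pos: [0.5898, -0.2165, 0.0615]
tool_rot: [0.0, 0.773, 0.634, 0.0]
contact_force: [0.1, 0.2, 0.2]
width: 0.674
grasp_force: 0.0
```

Emit:
arm_command([
  [0,0,0,0,0,-0.02,0.5],
  [0,0,0,0,0,-0.1,0.5],
  [0,0,0,0,0,-0.24,0.5],
  [0,0,0,0,0,-0.4,0.5],
  [0,0,0,0,0,-0.54,0.5],
])

```text
time_s: 38.88
ee_pos: [0.5896, -0.2164, 0.1987]
tool_rot: [0.0, 0.773, 0.634, 0.0]
contact_force: [0.9, -0.5, 0.8]
width: 0.752
grasp_force: 0.0
```

```bash
python3 plan.py .595,0,.2,1.376 .6005,.2105,.2,1.376 .6005,.2105,.062,1.376
```

```text
now [ 0.5896 -0.2164  0.1987] 1.375 t 38.88 w 0.752 F [ 0.9 -0.5  0.8] q [-0.54  0.32  1.5   0.    1.32 -0.34]
[0.595 0.    0.2   1.376] turn z -0.001 shift [ 0.853 -0.147 -0.005]
[0.6005 0.2105 0.2    1.376 ] turn z -0.0 shift [ 0.83  -0.141 -0.   ]
[0.6005 0.2105 0.062  1.376 ] turn z -0.0 shift [0.    0.    0.552]
```

Emit:
arm_command([
  [0,0,0,0.08,-0.014,0,0.5],
  [0,0,0,0.22,-0.038,0,0.5],
  [0,0,0,0.38,-0.065,0,0.5],
  [0,0,0,0.54,-0.092,0,0.5],
  [0,0,0,0.7,-0.12,0,0.5],
])

```text
time_s: 39.3
ee_pos: [0.5942, -0.0374, 0.1971]
tool_rot: [0.0, 0.773, 0.634, 0.0]
contact_force: [0.8, 0.3, -0.3]
width: 0.749
grasp_force: 0.0
```

Emit:
arm_command([
  [0,0,0,0.16,-0.027,0,0.5],
  [0,0,0,0.32,-0.055,0,0.5],
  [0,0,0,0.47,-0.08,0,0.5],
  [0,0,0,0.6,-0.103,0,0.5],
  [0,0,0,0.7,-0.12,0,0.5],
])

```text
time_s: 39.72
ee_pos: [0.5986, 0.1417, 0.197]
tool_rot: [-0.0, 0.772, 0.635, 0.0]
contact_force: [0.2, -0.0, -0.2]
width: 0.752
grasp_force: 0.0
```

Emit:
arm_command([
  [0,0,0,0.1,-0.017,0,0.5],
  [0,0,0,0.18,-0.03,0,0.5],
  [0,0,0,0.24,-0.04,0,0.5],
  [0,0,0,0.275,-0.047,0,0.5],
  [0,0,0,0.283,-0.048,0,0.5],
])

```text
time_s: 40.13
ee_pos: [0.6009, 0.2116, 0.1966]
tool_rot: [-0.0, 0.772, 0.635, 0.0]
contact_force: [-0.4, -0.2, 0.1]
width: 0.75
grasp_force: 0.0
```

Emit:
arm_command([
  [0,0,0,0,0,0.01,0.5],
  [0,0,0,0,0,0.04,0.5],
  [0,0,0,0,0,0.1,0.5],
  [0,0,0,0,0,0.15,0.5],
  [0,0,0,0,0,0.18,0.5],
])

```text
time_s: 40.55
ee_pos: [0.6, 0.209, 0.149]
tool_rot: [-0.001, 0.773, 0.634, -0.001]
contact_force: [-0.0, 0.3, -0.4]
width: 0.753
grasp_force: 0.0
```

```bash
python3 plan.py .6005,.2105,.062,1.376
```

```text
now [0.6   0.209 0.149] 1.373 t 40.55 w 0.753 F [-0.   0.3 -0.4] q [ 0.15  0.39  1.51 -0.    1.24  0.35]
[0.6005 0.2105 0.062  1.376 ] turn z -0.002 shift [0.006 0.001 0.348]
```

Emit:
arm_command([
  [0,0,0,0,0,0.05,0.5],
  [0,0,0,0,0,0.13,0.5],
  [0,0,0,0,0,0.21,0.5],
  [0,0,0,0,0,0.28,0.5],
  [0,0,0,0,0,0.31,0.5],
])

```text
time_s: 40.97
ee_pos: [0.5991, 0.2096, 0.0706]
tool_rot: [-0.001, 0.773, 0.634, -0.002]
contact_force: [-0.1, -0.2, 0.1]
width: 0.75
grasp_force: 0.0
```

Emit:
arm_command([
  [0,0,0,0,0,0.015,0.5],
  [0,0,0,0,0,0.03,0.5],
  [0,0,0,0,0,0.035,0.5],
  [0,0,0,0,0,0.035,0.5],
  [0,0,0,0,0,0.035,0.5],
])

```text
time_s: 41.38
ee_pos: [0.6017, 0.2105, 0.0663]
tool_rot: [0.0, 0.773, 0.634, 0.001]
contact_force: [-0.3, 0.0, 0.1]
width: 0.75
grasp_force: 0.0
```

```bash
python3 plan.py .6005,.2105,.0613,1.376
```

```text
now [0.6017 0.2105 0.0663] 1.375 t 41.38 w 0.75 F [-0.3  0.   0.1] q [0.15 0.5  1.55 0.   1.09 0.35]
[0.6005 0.2105 0.0613 1.376 ] turn z -0.001 shift [-0.001 -0.005  0.02 ]
```

Emit:
arm_command([
  [0,0,0,0,0,0.01,0.5],
  [0,0,0,0,0,0.018,0.5],
  [0,0,0,0,0,0.019,0.1],
  [0,0,0,0,0,0.019,-0.3],
  [0,0,0,0,0,0.019,-0.6],
])

```text
time_s: 41.8
ee_pos: [0.6009, 0.2104, 0.0606]
tool_rot: [-0.0, 0.773, 0.634, -0.0]
contact_force: [-1.0, 0.5, 1.4]
width: 0.48
grasp_force: 50.6
```

Emit:
arm_command([
  [0,0,0,0,0,0,-0.6],
  [0,0,0,0,0,0,-0.6],
  [0,0,0,0,0,0,-0.6],
  [0,0,0,0,0,0,-0.6],
  [0,0,0,0,0,0,-0.6],
])

```text
time_s: 42.22
ee_pos: [0.6009, 0.2104, 0.0606]
tool_rot: [-0.0, 0.773, 0.634, -0.0]
contact_force: [-1.7, -0.9, 2.3]
width: 0.481
grasp_force: 50.8
```

```bash
python3 plan.py .6005,.2105,.18,1.376 .601,.05,.18,1.376 .6012,-.08,.18,1.376 .6012,-.1513,.18,1.376 .6012,-.1513,.062,1.376
```

```text
now [0.6009 0.2104 0.0606] 1.375 t 42.22 w 0.481 F [-1.7 -0.9  2.3] q [0.15 0.5  1.56 0.   1.08 0.35]
[0.6005 0.2105 0.18   1.376 ] turn z -0.001 shift [ 0.    -0.002 -0.478]
[0.601 0.05  0.18  1.376] turn z -0.0 shift [-0.629  0.126 -0.   ]
[ 0.6012 -0.08    0.18    1.376 ] turn z -0.0 shift [-0.51   0.101 -0.   ]
[ 0.6012 -0.1513  0.18    1.376 ] turn z -0.0 shift [-0.28   0.055 -0.   ]
[ 0.6012 -0.1513  0.062   1.376 ] turn z -0.0 shift [0.    0.    0.472]
```

Emit:
arm_command([
  [0,0,0,0,0,-0.04,-0.6],
  [0,0,0,0,0,-0.14,-0.6],
  [0,0,0,0,0,-0.28,-0.6],
  [0,0,0,0,0,-0.41,-0.6],
  [0,0,0,0,0,-0.476,-0.6],
])

```text
time_s: 42.63
ee_pos: [0.6031, 0.2106, 0.1847]
tool_rot: [0.002, 0.773, 0.634, 0.003]
contact_force: [0.6, -1.3, -1.4]
width: 0.483
grasp_force: 50.9
```

Emit:
arm_command([
  [0,0,0,-0.05,0.01,0,-0.6],
  [0,0,0,-0.15,0.03,0,-0.6],
  [0,0,0,-0.27,0.053,0,-0.6],
  [0,0,0,-0.39,0.077,0,-0.6],
  [0,0,0,-0.51,0.101,0,-0.6],
])

```text
time_s: 43.05
ee_pos: [0.5997, 0.0784, 0.1779]
tool_rot: [-0.001, 0.773, 0.635, -0.001]
contact_force: [-0.0, 0.3, -1.4]
width: 0.481
grasp_force: 50.9
```

Emit:
arm_command([
  [0,0,0,-0.12,0.024,0,-0.6],
  [0,0,0,-0.24,0.047,0,-0.6],
  [0,0,0,-0.36,0.071,0,-0.6],
  [0,0,0,-0.48,0.095,0,-0.6],
  [0,0,0,-0.59,0.116,0,-0.6],
])

```text
time_s: 43.47
ee_pos: [0.5992, -0.0725, 0.1779]
tool_rot: [-0.001, 0.773, 0.634, -0.001]
contact_force: [1.1, -0.3, -2.0]
width: 0.478
grasp_force: 50.9
```

Emit:
arm_command([
  [0,0,0,-0.1,0.02,0,-0.6],
  [0,0,0,-0.19,0.037,0,-0.6],
  [0,0,0,-0.26,0.051,0,-0.6],
  [0,0,0,-0.3,0.06,0,-0.6],
  [0,0,0,-0.319,0.063,0,-0.6],
])

```text
time_s: 43.88
ee_pos: [0.5995, -0.1532, 0.1782]
tool_rot: [-0.001, 0.774, 0.634, -0.001]
contact_force: [0.0, 0.7, -0.8]
width: 0.478
grasp_force: 50.9
```

Emit:
arm_command([
  [0,0,0,0,0,0.03,-0.6],
  [0,0,0,0,0,0.1,-0.6],
  [0,0,0,0,0,0.2,-0.6],
  [0,0,0,0,0,0.3,-0.6],
  [0,0,0,0,0,0.36,-0.6],
])

```text
time_s: 44.3
ee_pos: [0.5986, -0.1489, 0.0858]
tool_rot: [-0.002, 0.772, 0.635, -0.001]
contact_force: [-0.4, 0.3, -2.4]
width: 0.473
grasp_force: 50.9
```

Emit:
arm_command([
  [0,0,0,0,0,0.02,-0.6],
  [0,0,0,0,0,0.05,-0.6],
  [0,0,0,0,0,0.07,-0.6],
  [0,0,0,0,0,0.075,-0.6],
  [0,0,0,0,0,0.075,-0.6],
])

```text
time_s: 44.72
ee_pos: [0.6009, -0.1512, 0.0712]
tool_rot: [0.0, 0.773, 0.635, 0.0]
contact_force: [1.0, -0.5, -1.9]
width: 0.48
grasp_force: 50.9
```

```bash
python3 plan.py .6013,-.1514,.0616,1.376
```

```text
now [ 0.6009 -0.1512  0.0712] 1.375 t 44.72 w 0.48 F [ 1.  -0.5 -1.9] q [-0.44  0.46  1.6   0.    1.08 -0.24]
[ 0.6013 -0.1514  0.0616  1.376 ] turn z -0.001 shift [-0.001  0.002  0.039]
```

Emit:
arm_command([
  [0,0,0,0,0,0.012,-0.6],
  [0,0,0,0,0,0.024,-0.6],
  [0,0,0,0,0,0.034,-0.6],
  [0,0,0,0,0,0.039,-0.6],
  [0,0,0,0,0,0.039,-0.6],
])

```text
time_s: 45.13
ee_pos: [0.6007, -0.1514, 0.0616]
tool_rot: [0.0, 0.773, 0.634, 0.0]
contact_force: [-1.4, 0.5, 3.5]
width: 0.479
grasp_force: 51.3
```

Emit:
arm_command([
  [0,0,0,0,0,0,-0.6],
  [0,0,0,0,0,0,-0.6],
  [0,0,0,0,0,0,-0.3],
  [0,0,0,0,0,0,0.1],
  [0,0,0,0,0,0,0.5],
])

```text
time_s: 45.55
ee_pos: [0.6007, -0.1513, 0.0609]
tool_rot: [0.0, 0.773, 0.634, 0.0]
contact_force: [0.2, -0.1, 0.5]
width: 0.678
grasp_force: 0.0
```

Emit:
arm_command([
  [0,0,0,0,0,-0.02,0.5],
  [0,0,0,0,0,-0.1,0.5],
  [0,0,0,0,0,-0.24,0.5],
  [0,0,0,0,0,-0.4,0.5],
  [0,0,0,0,0,-0.56,0.5],
])

```text
time_s: 45.97
ee_pos: [0.5999, -0.151, 0.202]
tool_rot: [-0.001, 0.773, 0.634, -0.0]
contact_force: [0.5, -1.0, 0.7]
width: 0.749
grasp_force: 0.0
```

Emit:
arm_command([
  [0,0,0,0.1,0,-0.1,0.5],
  [0,0,0,0.26,0,-0.2,0.5],
  [0,0,0,0.42,0,-0.24,0.5],
  [0,0,0,0.58,0,-0.24,0.5],
  [0,0,0,0.74,0,-0.24,0.5],
])

```text
time_s: 46.38
ee_pos: [0.6373, 0.0303, 0.2634]
tool_rot: [0.001, 0.773, 0.634, 0.001]
contact_force: [1.2, -0.2, -0.2]
width: 0.748
grasp_force: 0.0
```

Emit:
arm_command([
  [0,0,0,0.15,0,0,0.5],
  [0,0,0,0.28,0,0,0.5],
  [0,0,0,0.38,0,0,0.5],
  [0,0,0,0.44,0,0,0.5],
  [0,0,0,0.46,0,0,0.5],
])

```text
time_s: 46.8
ee_pos: [0.6587, 0.1442, 0.261]
tool_rot: [-0.0, 0.772, 0.636, 0.0]
contact_force: [-0.9, -0.0, -0.3]
width: 0.752
grasp_force: 0.0
```

```bash
python3 - <<'E'
from m1 import *
R=look(dict(lens_long=([.6255,-.187,.005,0],0),lens_short=([.432,-.131,.004,0],0),bottle_square=([.5892,-.2164,.005,-.19],1),bottle_round=([.602,-.149,.005,0],0),vial=([.6376,-.0079,0,0],0)),"p7",[.55,-.16,.03])
E
```

```text
lens_long 2 [ 0.6261 -0.1866  0.005   0.    ] 0.231 zfree [ 0.6253 -0.1863  0.0018  0.    ] 0.225
lens_short 2 [ 0.4315 -0.1328  0.004   0.    ] 0.091 zfree [ 0.4315 -0.1328  0.004   0.    ] 0.091
bottle_square 2 [ 0.5895 -0.2172  0.005  -0.2593] 0.06 zfree [ 0.5896 -0.2173  0.003  -0.2588] 0.057
bottle_round 1 [ 0.6   -0.148  0.005  0.   ] 0.053 zfree [ 0.6032 -0.1523 -0.0141  0.    ] 0.033
vial 1 [ 0.6378 -0.0049  0.      0.    ] 0.189 zfree [ 0.6377 -0.0045 -0.0009  0.    ] 0.188
```

View pics/p7.png

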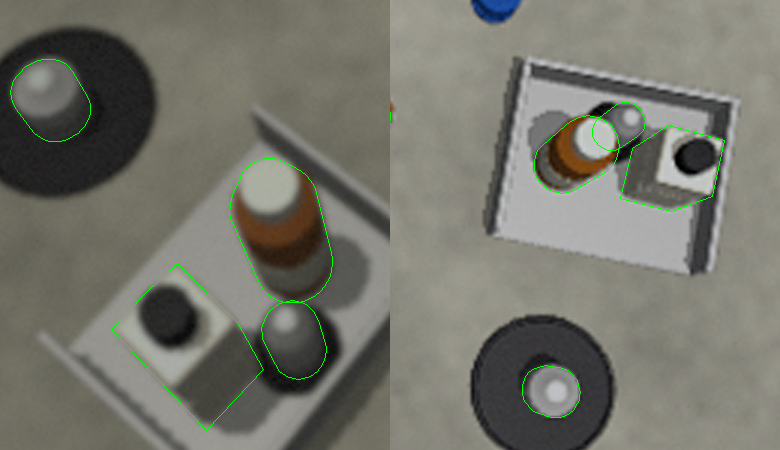

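The final picture shows the round bottle at crop (285,230), the square bottle at (190,345), the long lens on its mark at (293,340) and the short lens in the dish at (50,100). All stand upright within about 2 mm of target, the vial has not moved noticeably, and the arm is clear.

```bash
python3 -c "
from rig import r
print(r.hand_in())"
```

```text
the job is handed in; nothing more can be done
None
```

The job is handed in: by camera fit, the short objective is in the dish, the long one is on the caddy mark and both bottles are back upright, each within about 3 mm of its place; the hand-in reported no verdict.

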